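Strike the lot mark on a wooden blank in a spring marking press

ROBOT

A 6-joint arm with a two-finger parallel gripper is mounted at the origin on the work surface. World frame = base frame: x ahead of the robot, y to its left, z up, the work surface at z = 0. Lengths are in m, angles in rad, forces in N, time in s.
With the tool pointing down it reaches from about 0.325 to 0.775 m from the base axis. Payload 5.5 kg.
Tool frame: the origin (TCP) lies between the finger pads; the fingertips stand 25 mm ahead of it and the grasp point (between the pads) lies 6 mm ahead of it; z points along the fingers, x is the direction in which the jaws open and shut, and the axes are right-handed (so a half turn about z gives the same grasp; the last joint's range is limited). The gripper opens to 85 mm and grips with 20 to 120 N. Pads are 22 mm wide; open, the fingers measure 114 mm over their backs; the gripper's body (76 mm by 85 mm) begins 54 mm behind the grasp point. The pads swing forward as they close: fully open they stand 13 mm farther back than shut.
Start: joints at [-1.334, 0.091, 1.231, -0, 1.82, -0.057], TCP at [0.174, -0.574, 0.256] pointing down, gripper open.
Joint ranges: [-2.87, 2.87], [-0.86, 2.18], [0.17, 2.46], [-1.51, 4.65], [0.06, 2.69], [-2.65, 2.65]. Speed limits (rad/s): [2.57, 2.57, 3.01, 3.14, 3.14, 3.14].

INTERFACE

Orientations are given as a 3x3 rotation matrix whose columns are the frame's x, y, z axes.
In Python, from cell import arm gives the robot as it stands.
- The arm moves only by the tool send_rows, never from a script. Its argument "steps" is text: rows parted by semicolons, each of 5 numbers parted by spaces: the closure, from -1 (fully open) to 1 (shut), then the shift along the tool's x, y, z each as a share of 100 mm, from -1 to 1, then the turn about the tool's z as a share of 45 degrees, from -1 to 1. In form: jaw x y z yaw; .... A call has 1 to 12 rows; each row is the pose to reach, as a shift and turn from the pose commanded when the call began, along the tool's axes at that moment; what a row does not reach only later rows make up. A row lasts 1/12 s, in which the tool goes at most 41.7 mm and 7.16 degrees, less where a joint would pass 70% of its speed; a pose out of reach is approached as far as the arm can. A call with a number of a shift or a turn outside -1 to 1 is refused whole. A call with a gripper value outside its range is refused whole. The fingers move at their own pace and stop on an object; "newtons" is the grip in N (left out, the last holds). Time passes only in rows, so rows that repeat a pose let the fingers close. It gives the time, the measured TCP pose, the force and the opening at its end, in the units of the state.
- arm.state(): the state, without advancing time (a new reading comes with each control period).
- arm.grab_frame(name): name is "scene" or "top" or "wrist"; returns the picture (384x512x3 uint8, red, green, blue); there is no depth.
- arm.get_calibration(name): a dict with "fx", "fy", "cx", "cy" (pixels), "cam_to_world" (4x4, takes a point from camera to world coordinates). Camera axes: x right, y down, z forward; pixel columns grow to the right and rows downward; lengths in m; the calibration is good to about 2 mm. A picture is of the moment at which its call begins: read the wrist's pose just before it. get_calibration takes no time and is no camera call; for the wrist camera it gives the pose at the moment of the call.
- arm.hand_in(): hands the job in, once; it reports no verdict.
The state is a dict: "t": time; "qpos": joint angles; "qd": joint speeds; "joint_efforts": joint torques, N m; "position": TCP position; "eef_rot": TCP orientation; "contact_force": force on the tool from outside, world axes, zero at the start; "moment": the same for the moment, N m; "finger_gap": finger opening in m.
Only numpy, scipy, OpenCV 4.12 (cv2) and the standard library are available. Lean on these libraries where they do the work, as an engineer would, in place of code of your own. Each camera call takes 0.05 s, during which the arm holds its last target.

TASK

Take the red-ended wooden blank out of the stock rack and lay it flat on the anvil of the marking press, red end first under the head, along the side fence and fully home against the end stop. With the blank there (never strike the bare anvil), draw the black knob up until the sear catches, let go of it, and press the red trip lever so that the stamp strikes the blank. Then take the blank out and lay it flat in the grey tray, with the press left fired, and do not disturb the other blanks or the other things on the table.

Things in the scene. Friction and masses are not known exactly. Their poses are not given: they have to be found in the camera images.
- blank: red-ended wooden blank, bar 160 x 36 x 16 mm, 43 to 87 g. Origin: centre of its underside; x along its length from the red end face (x = -80) to the plain end face (x = +80); z up. It starts lying in one of the rack's three bays with only its red end out, 50 to 65 mm clear of the rack's front
- blank_mark (a point): the pencil cross on the red end, where the stamp must strike: 20 mm from the red end face, on the centre line, at mid thickness (8 mm above the underside)
- blank_tail (a point): centre of the plain end face of the red-ended blank, at mid thickness
- blank_blue: blank of the same size with a blue end, in another bay of the rack; to be left alone
- blank_yellow: blank of the same size with a yellow end, in another bay of the rack; to be left alone
- rack: low plywood stock rack, fixed, 120 deep (x) x 233 wide (y) x 60 high. Three bays side by side, 75 mm apart, 67 wide, 42 high inside, open only at the front; their floor is 6 mm above the table. Front face at x = -20, back at x = +100; the blanks stick out towards -x. On its rear (x above 44) an upper trough reaches 90 mm high. Origin on the table under the middle bay, z up
- press: spring marking press, fixed, blue-green casting, mouth towards -x. Origin on the table, z up. Foot x -85 to 100, y -56 to 56. Stamp axis at x = 10, y = 0. Head over x -13 to 57, y -31 to 31, z 94 to 165 (flat top), round sleeve below it to z = 81, stamp tip at z = 63, 7 mm over a blank; column behind, x 56 to 98
- press_mark (a point): point on the stamp axis at mid thickness of a blank on the anvil (x = 10, y = 0, z = 48 of the press): the pencil cross must come here
- press_stop (a point): foot of the end stop's face on the anvil (x = 30, y = 0, z = 40 of the press); stop 15 mm high, 36 wide. Steel anvil plate: top 40 mm above the table, x -85 to 45, y -30 to 30. Side fence on the press's +y side: inner face at y = 18.5, x -59 to 35, 11 mm high. Home, the blank reaches from x = 30 (red end face) to x = -130, so 45 mm of its plain end hang out in front of the foot
- striker (a joint): height of the striker above rest, m. Draw it up by its knob: the pull grows with the travel to about 15 N at the catch (18 N at the end); the sear snaps in and holds it once it has been above 0.031, end of travel is 0.036. Let go, it sits on the sear at 0.0285 and the red band under the knob shows; fired, it comes back to about 0
- knob_grip (a point): middle of the black draw knob on the stamp axis, on top of the head. The knob is round, 30 mm diameter from 13 mm below this point to 9 mm above it, then a flange 38 mm in diameter and 6 mm thick; at rest the knob's underside is 9 mm above the head's flat top. Moves up with the striker
- trip (a joint): trip lever angle, rad: 0 at rest, grows as its paddle is pressed down; lets the striker go at about 0.17 (paddle about 11 mm down, 4 to 6 N), end of travel 0.30 (about 19 mm down), springs back
- trip_pad (a point): centre of the top of the red trip paddle, 30 mm along the press's x, 26 mm along its y. It sticks out on the press's +y side: its middle lies 80 mm from the stamp axis, 158 mm above the table. Press it straight down
- stamp (a joint): stamp travel below rest, m; 0 at rest, about 0.007 to 0.008 when it strikes a blank, then it springs back
- tray: grey finished-work tray, fixed, 200 (x) x 100 (y) x 22 high, walls and floor 4 mm thick, open on top, empty. Origin on the table under its centre
- paint_green: small closed paint pot with green cap, 36 mm diameter, 50 high, standing beside the press; origin at its underside; to be left alone
- paint_white: small closed paint pot with white cap, 36 mm diameter, 50 high, standing in front of the press to one side of the feed; origin at its underside; to be left alone
- glue: white glue bottle with red cap, 52 mm diameter, 125 high, standing behind the tray; origin at its underside; to be left alone
- screwdriver: screwdriver with blue handle, 170 long, lying at one side of the table, along x; origin at its underside; to be left alone
- cutters: side cutters with red grips, 165 long, lying at one side of the table, along x; origin at its underside; to be left alone
- base_block: brown wooden sculpture base, 90 x 62 x 18, lying in front of the robot; origin at its underside; to be left alone
Not all that is in view belongs to the job. Leave any turquoise look-alike of the blank alone. Several things have the shape of the tray; the one meant has the colours described above.

How it is judged:
By the outcome, as a careful person would: the job done as asked, in the order asked, and still so for the second after the job is handed in, with the robot touching nothing.
It also fails if it takes over 72 s, if anything falls off the work surface, if the arm or the gripper's body presses on something with over 40 N, if the wrist force passes 120 N, or if a joint passes its speed limit or range.

## Working session

There is one attempt and no reset: what is moved stays moved. The work goes in short steps, Python scripts to look and compute and a tool call to move; the robot and the scene stay as the last step left them, time stands still between calls to the robot, and variables do not carry over. Pictures are saved under pics/ and viewed, and the job is handed in when it is done.

Besides the shell and the picture viewer there is one more tool, called in YAML: its name, and indented under it one key for each argument. send_rows: Moves the arm, as the interface text tells. Shift numbers are shares of 100 mm and turn numbers shares of 45 degrees, none past 1 either way. Its arguments: {"type":"object","properties":{"steps":{"type":"string"},"newtons":{"type":"number"}},"required":["steps"]}

```bash
mkdir -p pics; ls; cat > h.py <<'E'
import numpy as np,cv2
from cell import arm
def snap(n,f=None):
    c=arm.get_calibration(n); im=arm.grab_frame(n)
    b=cv2.cvtColor(np.asarray(im),cv2.COLOR_RGB2BGR)
    if f: cv2.imwrite('pics/'+f,b)
    return b,c
def ray(c,u,v):
    T=np.array(c['cam_to_world']); d=np.array([(u-c['cx'])/c['fx'],(v-c['cy'])/c['fy'],1.])
    return T[:3,3],T[:3,:3]@d
def onz(c,u,v,z):
    o,d=ray(c,u,v); return o+d*(z-o[2])/d[2]
def proj(c,p):
    T=np.array(c['cam_to_world']); q=T[:3,:3].T@(np.array(p)-T[:3,3]); return c['fx']*q[0]/q[2]+c['cx'],c['fy']*q[1]/q[2]+c['cy']
E
python3 - <<'E'
from h import *
for n in ['scene','top','wrist']:
    b,c=snap(n,n+'0.png'); np.save('pics/'+n+'0.npy',c,allow_pickle=True); print(n,c['fx'],c['cx'],c['cy'],np.round(c['cam_to_world'],3).tolist())
s=arm.state(); print(s['t'],s['position'],np.round(s['eef_rot'],3).tolist(),s['contact_force'],s['finger_gap'])
a=cv2.imread('pics/top0.png');cv2.imwrite('pics/top0b.png',cv2.resize(a,(800,600),interpolation=cv2.INTER_CUBIC))
E
```

```text
pics
scene 365.32003200326983 249.20287338459792 193.87582407204263 [[0.87, 0.274, -0.411, 1.009], [0.493, -0.514, 0.702, -0.854], [-0.019, -0.813, -0.582, 0.835], [0.0, 0.0, 0.0, 1.0]]
top 373.414763768484 251.5417091762325 189.25649298248663 [[0.027, -0.98, 0.197, 0.265], [-1.0, -0.027, 0.0, -0.001], [0.005, -0.197, -0.98, 1.283], [0.0, 0.0, 0.0, 1.0]]
wrist 346.2257102680359 253.35072671622044 193.08558795564485 [[0.289, -0.922, -0.256, 0.238], [-0.957, -0.279, -0.077, -0.554], [-0.0, 0.267, -0.964, 0.373], [0.0, 0.0, 0.0, 1.0]]
0.15 [ 0.17372533 -0.57411872  0.25539023] [[0.29, -0.957, -0.0], [-0.957, -0.29, 0.001], [-0.002, -0.0, -1.0]] [-0.1005457   0.10265424 -0.25675472] 0.0854041903494802
```

View pics/top0b.png

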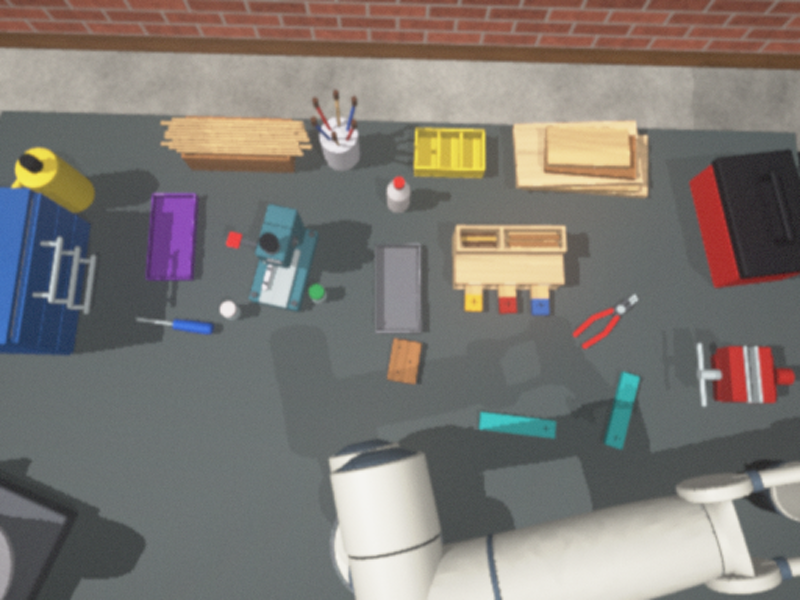

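View pics/scene0.png

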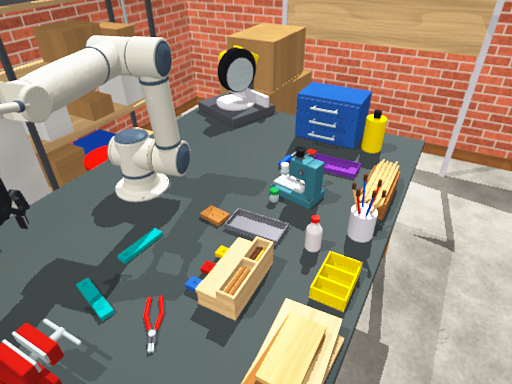

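View pics/wrist0.png

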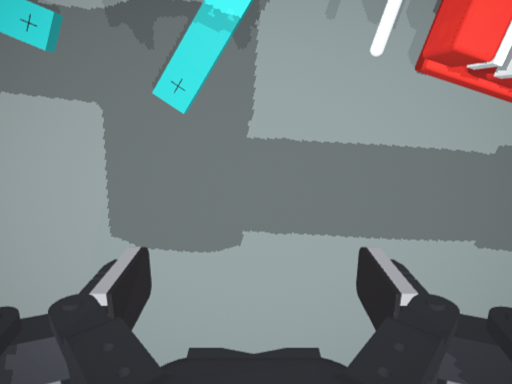

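Red blank: the red end at top px (508,302)/1.5625, in the middle bay. The yellow (474,300) and blue (541,302) ends, the turquoise bars and the purple and yellow trays do not fit. The grey tray is at (400,288). Confirming in an enlarged crop.

```bash
python3 - <<'E'
from h import *
b=cv2.imread('pics/top0.png'); c=np.load('pics/top0.npy',allow_pickle=True).item()
A=cv2.resize(b[120:220,140:240],(600,600),interpolation=cv2.INTER_CUBIC); cv2.imwrite('pics/c1.png',A)
A=cv2.resize(b[135:225,225:375],(800,480),interpolation=cv2.INTER_CUBIC); cv2.imwrite('pics/c2.png',A)
hsv=cv2.cvtColor(b,cv2.COLOR_BGR2HSV)
h,s,v=cv2.split(hsv)
masks={'red':((h<6)|(h>174))&(s>150)&(v>80),'yel':(h>20)&(h<30)&(s>180),'blue':(h>105)&(h<120)&(s>150),'green':(h>55)&(h<75)&(s>120)}
for k,m in masks.items():
    n,l,st,ce=cv2.connectedComponentsWithStats(m.astype(np.uint8))
    for i in range(1,n):
        if 15<st[i,4]<600: print(k,st[i],ce[i].round(1),onz(c,*ce[i],0.022).round(3))
E
```

```text
red [252 113   7   7  34] [255.1 116.4] [ 0.785 -0.007  0.022]
red [145 149   9   9  67] [149.2 153.1] [0.638 0.361 0.022]
red [320 191  10   9  90] [324.5 195. ] [ 0.505 -0.252  0.022]
red [367 198  25  17  87] [378.3 205.2] [ 0.475 -0.436  0.022]
red [373 203  23  20  91] [384.8 213. ] [ 0.449 -0.457  0.022]
red [457 222  21  35 571] [467.4 239.4] [ 0.367 -0.732  0.022]
red [486 222  22  36 379] [494.1 240. ] [ 0.367 -0.822  0.022]
blue [111 205  25   8 144] [123.  208.5] [0.44  0.435 0.022]
green [198 182   9   9  66] [201.9 186.2] [0.525 0.17  0.022]
```

View pics/c1.png

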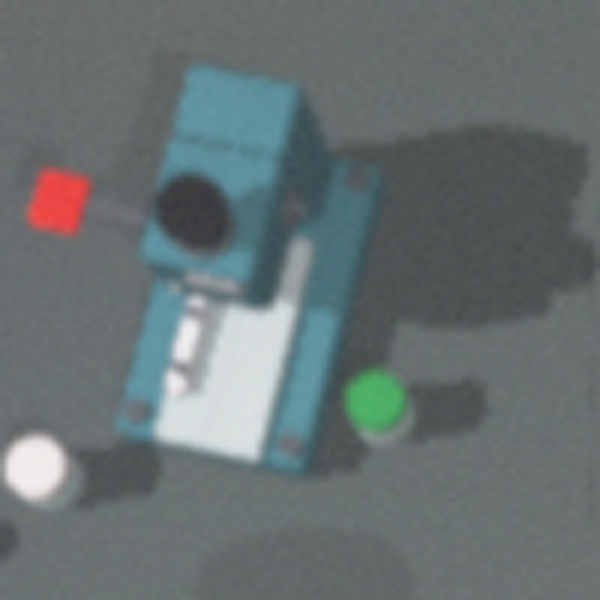

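View pics/c2.png

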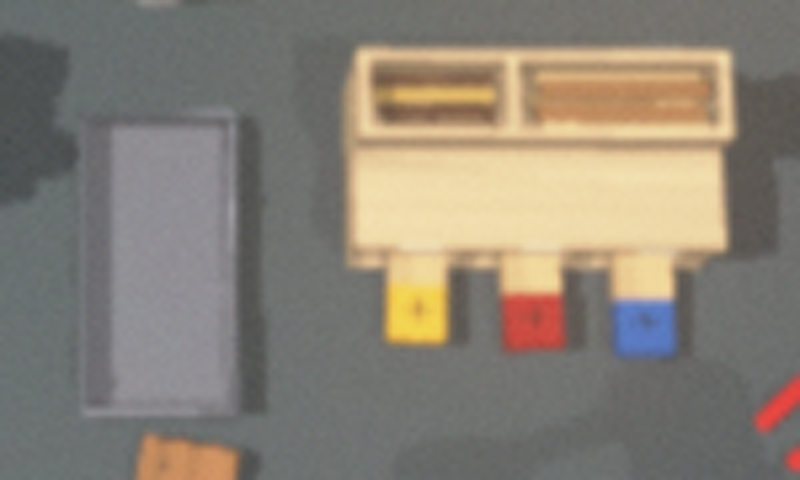

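Confirmed: the red end with its pencil cross is at crop (533,322), in the middle bay between yellow and blue. Turquoise bars and purple tray are elsewhere. The press crop shows the knob at (195,213), paddle at (60,202), and anvil front corners at (155,440) and (262,462).

```bash
python3 - <<'E'
from h import *
c=np.load('pics/top0.npy',allow_pickle=True).item()
def p1(u,v,z): return onz(c,u/6+140-.4,v/6+120-.4,z)[:2]
def p2(u,v,z): return onz(c,u/5.333+225-.4,v/5.333+135-.4,z)[:2]
k=p1(195,213,.202); t=p1(60,202,.158); a=p1(155,440,.04); b=p1(262,462,.04)
print('knob',k,'trip',t,'anv',a,b)
d=t-k; print('yaw trip-knob',np.degrees(np.arctan2(d[1],d[0]))-90, np.linalg.norm(d))
d=a-b; print('yaw anv',np.degrees(np.arctan2(d[1],d[0]))-90, np.linalg.norm(d))
m=(a+b)/2; d=k-m; print('yaw k-anv',np.degrees(np.arctan2(d[1],d[0])),np.linalg.norm(d),'expect .095')
print('white',p1(35,465,.05),'green',p1(376,400,.05))
for n,u,v,z in [('tray',85,118,.022),('tray',238,115,.022),('tray',240,415,.022),('tray',85,415,.022),('rackfl',350,250,.06),('rackfr',727,248,.06),('redL',502,350,.022),('redR',565,350,.022),('cross',534,321,.022),('base',140,440,.018)]: print(n,p2(u,v,z).round(4))
import cv2
for u,v in [(479,425),(556,425),(608,440),(388,340),(420,380)]: print(onz(c,u/1.5625,v/1.5625,.016).round(3))
E
```

```text
knob [0.58046943 0.24040652] trip [0.59726471 0.3209766 ] anv [0.49415687 0.29005489] [0.48322366 0.22896599]
yaw trip-knob -11.775002077033676 0.08230200707663424
yaw anv -10.146921830713879 0.06205955724137128
yaw k-anv -11.75827590633998 0.09374633026593673 expect .095
white [0.47628334 0.35358688] green [0.51858881 0.16533907]
tray [0.6338 0.0406]
tray [ 0.6386 -0.0599]
tray [ 0.4398 -0.0646]
tray [0.4371 0.0343]
rackfl [ 0.5411 -0.1302]
rackfr [ 0.549  -0.3679]
redL [ 0.4865 -0.2323]
redR [ 0.4877 -0.2729]
cross [ 0.5061 -0.2531]
base [ 0.4226 -0.0013]
[ 0.245 -0.191  0.016]
[ 0.249 -0.355  0.016]
[ 0.221 -0.464  0.016]
[0.421 0.007 0.016]
[ 0.336 -0.064  0.016]
```

send_rows:
  steps: "-1 -0.5 -1 0 0.1; -1 -0.5 -1 0 0.2; -1 -0.5 -1 0 0.38; -1 -0.5 -1 0 0.38; -1 -0.5 -1 0 0.38"

```text
t: 0.57
position: [0.2559, -0.4967, 0.2563]
eef_rot: [[-0.002, -1.0, -0.0], [-1.0, 0.002, -0.0], [0.0, 0.0, -1.0]]
contact_force: [-0.8, -0.2, -0.9]
finger_gap: 0.0855
```

send_rows:
  steps: "-1 -0.5 -0.5 0 0; -1 -1 -0.9 0 0; -1 -1 -0.9 0 0; -1 -1 -0.9 0 0; -0.5 -1 -0.9 0 0"

```text
t: 0.98
position: [0.3465, -0.3969, 0.2563]
eef_rot: [[-0.0, -1.0, 0.0], [-1.0, 0.0, -0.0], [0.0, -0.0, -1.0]]
contact_force: [-1.8, -0.1, -0.5]
finger_gap: 0.0752
```

send_rows:
  steps: "-0.18 -0.5 -0.5 0 0; -0.18 -1 -0.9 0 0; -0.18 -1 -0.9 0 0; -0.18 -1 -0.9 0 0; -0.18 -1 -0.9 0 0"

```text
t: 1.4
position: [0.4366, -0.2981, 0.2559]
eef_rot: [[-0.001, -1.0, -0.001], [-1.0, 0.001, 0.0], [-0.0, 0.001, -1.0]]
contact_force: [-0.3, 0.4, 0.0]
finger_gap: 0.0504
```

send_rows:
  steps: "-0.18 -0.44 -0.34 0 0; -0.18 -0.44 -0.34 0 0; -0.18 -0.44 -0.34 0 0; -0.18 -0.44 -0.34 0 0"

```text
t: 1.73
position: [0.4693, -0.2564, 0.256]
eef_rot: [[-0.005, -1.0, -0.001], [-1.0, 0.005, -0.001], [0.001, 0.001, -1.0]]
contact_force: [0.1, -0.8, -0.2]
finger_gap: 0.0506
```

```bash
python3 - <<'E'
from h import *
s=arm.state();print(s['t'],s['position'],s['finger_gap'])
b,c=snap('wrist','w1.png'); np.save('pics/w1.npy',c,allow_pickle=True)
E
```

```text
1.7333 [ 0.46929419 -0.25641438  0.2560081 ] 0.05055154135752938
```

View pics/w1.png

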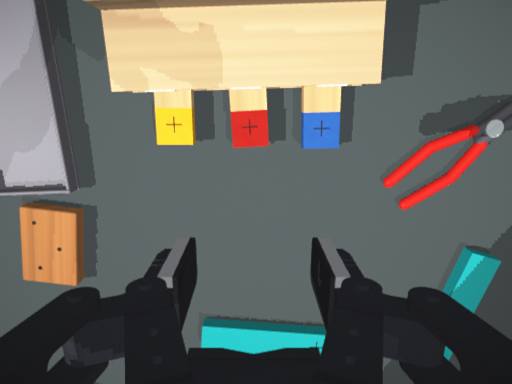

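The wrist view shows the red end with its cross at (249,126), yellow at (174,124) and blue at (321,128).

```bash
python3 - <<'E'
from h import *
b=cv2.imread('pics/w1.png'); c=np.load('pics/w1.npy',allow_pickle=True).item()
h,s,v=cv2.split(cv2.cvtColor(b,cv2.COLOR_BGR2HSV))
m=(((h<8)|(h>172))&(s>130)).astype(np.uint8)[90:160,220:285]
m=cv2.morphologyEx(m,cv2.MORPH_CLOSE,np.ones((7,7)))
ct=max(cv2.findContours(m,0,2)[0],key=cv2.contourArea)+np.array([220,90])
r=cv2.minAreaRect(ct); bx=cv2.boxPoints(r); print(bx.round(1))
for p in bx: print(onz(c,*p,.022).round(4))
print('cross',onz(c,249,126,.022))
# blank side edges above
for u,v in [(108,91),(384,83),(91,189)]: print(onz(c,u,v,.06 if u>100 else .022).round(4))
# wood part edges in row 100
print(b[100,222:282].tolist()[::3])
E
```

```text
[[230.3 111.4]
 [266.9 109.4]
 [268.8 145.5]
 [232.2 147.5]]
[ 0.5232 -0.2343  0.022 ]
[ 0.5248 -0.2705  0.022 ]
[ 0.4891 -0.2726  0.022 ]
[ 0.4874 -0.2354  0.022 ]
cross [ 0.50878786 -0.25265896  0.022     ]
[ 0.5425 -0.1308  0.06  ]
[ 0.5478 -0.3702  0.06  ]
[ 0.4446 -0.0861  0.022 ]
[[104, 103, 95], [93, 93, 85], [93, 93, 87], [161, 228, 253], [160, 226, 251], [154, 221, 248], [154, 222, 249], [160, 227, 251], [163, 231, 252], [171, 236, 253], [167, 233, 253], [171, 236, 253], [164, 230, 252], [164, 229, 251], [177, 241, 255], [83, 92, 100], [77, 76, 69], [76, 75, 70], [76, 75, 69], [76, 75, 69]]
```

send_rows:
  steps: "-0.18 0 -0.4 0.4 -0.044; -0.18 0 -0.4 0.8 -0.044; -0.18 0 -0.4 1 -0.044; -0.18 0 -0.4 1 -0.044; -0.18 0 -0.4 1 -0.044; -0.18 0 -0.4 1 -0.044"

```text
t: 2.28
position: [0.5099, -0.2563, 0.1587]
eef_rot: [[0.028, -1.0, 0.002], [-1.0, -0.028, -0.002], [0.002, -0.002, -1.0]]
contact_force: [1.0, 0.5, 0.8]
finger_gap: 0.0504
```

```bash
python3 - <<'E'
from h import *
s=arm.state();print(s['t'],s['position'],s['eef_rot'].round(4).tolist() if hasattr(s['eef_rot'],'round') else s['eef_rot'],s['finger_gap'])
b,c=snap('wrist','w2.png'); np.save('pics/w2.npy',c,allow_pickle=True)
for y in (-.2526,):
  for x in (.489,.509,.529): print(proj(c,(x,y+(x-.509)*.04,.022)))
E
```

```text
2.2833 [ 0.50991516 -0.25628346  0.15866401] [[0.0283, -0.9996, 0.002], [-0.9996, -0.0283, -0.0017], [0.0018, -0.0019, -1.0]] 0.05041332991954617
(np.float64(248.5593894610988), np.float64(215.58593120969076))
(np.float64(248.14630142542828), np.float64(190.71090598256922))
(np.float64(247.7162549064984), np.float64(164.8146875412555))
```

View pics/w2.png

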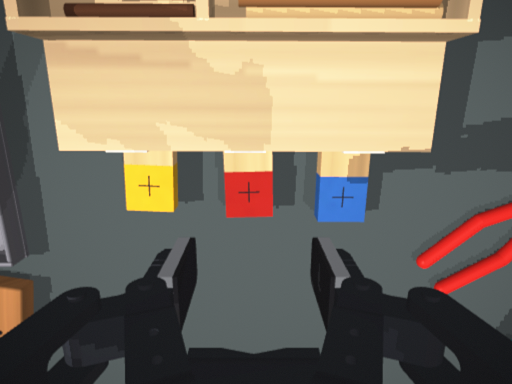

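send_rows:
  steps: "-0.18 -0.037 0 0.3 0; -0.18 -0.037 0 0.6 0; -0.18 -0.037 0 1 0; -0.18 -0.037 0 1 0; -0.18 -0.037 0 1 0"

```text
t: 2.75
position: [0.5094, -0.251, 0.0567]
eef_rot: [[0.03, -1.0, -0.002], [-1.0, -0.03, 0.001], [-0.001, 0.002, -1.0]]
contact_force: [0.3, -0.0, 0.4]
finger_gap: 0.0502
```

send_rows:
  steps: "-0.18 0 0 0.15 0; -0.18 0 0 0.27 0; -0.18 0 0 0.27 0; -0.18 0 0 0.27 0; -0.18 0 0 0.27 0"

```text
t: 3.17
position: [0.5108, -0.2515, 0.0312]
eef_rot: [[0.03, -1.0, 0.002], [-1.0, -0.03, -0.001], [0.001, -0.002, -1.0]]
contact_force: [0.1, 0.6, 1.0]
finger_gap: 0.0506
```

```bash
python3 - <<'E'
from h import *
b,c=snap('wrist','w3.png')
E
```

```text
(no output)
```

View pics/w3.png

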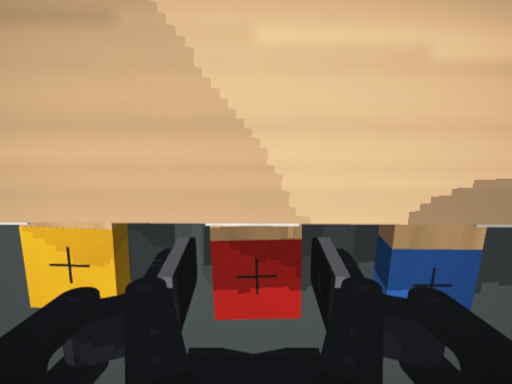

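The jaws straddle the red end, with its cross at (257,276) between the pads. Closing.

send_rows:
  steps: "0.4 0 0 0 0; 0.4 0 0 0 0; 0.4 0 0 0 0; 0.4 0 0 0 0; 0.4 0 0 0 0"
  newtons: 50

```text
t: 3.63
position: [0.5105, -0.2513, 0.0305]
eef_rot: [[0.03, -1.0, 0.001], [-1.0, -0.03, -0.001], [0.001, -0.001, -1.0]]
contact_force: [-1.5, -0.6, 6.0]
finger_gap: 0.0349
```

send_rows:
  steps: "0.4 0 0 -0.04 0; 0.4 0 0.1 -0.05 0; 0.4 0 0.35 -0.05 0; 0.4 0 0.7 -0.05 0; 0.4 0 1 -0.05 0; 0.4 0 1 -0.05 0; 0.4 0 1 -0.05 0"

```text
t: 4.22
position: [0.4082, -0.2537, 0.0336]
eef_rot: [[0.028, -1.0, -0.001], [-1.0, -0.028, 0.001], [-0.001, 0.001, -1.0]]
contact_force: [0.6, -0.6, -1.1]
finger_gap: 0.0347
```

```bash
python3 - <<'E'
from h import *
b,c=snap('wrist','w4.png')
E
```

```text
(no output)
```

View pics/w4.png

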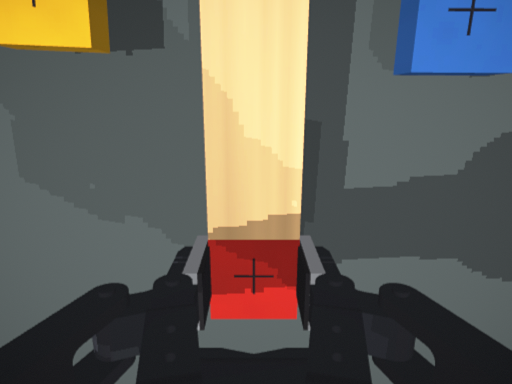

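send_rows:
  steps: "0.4 0 0.3 0 0; 0.4 0 0.42 0 0; 0.4 0 0.42 0.03 0; 0.4 0 0.42 0.07 0; 0.4 0 0.42 0.08 0; 0.4 0 0.42 0.08 0; 0.4 0 0.42 0.08 0"

```text
t: 4.85
position: [0.3687, -0.2551, 0.0261]
eef_rot: [[0.031, -1.0, -0.0], [-1.0, -0.031, 0.0], [-0.0, 0.0, -1.0]]
contact_force: [-0.4, -0.4, -0.3]
finger_gap: 0.0347
```

send_rows:
  steps: "-0.18 0 0 0 0; -0.18 0 0 0 0; -0.18 0 0 0 0; -0.18 0 0 -0.2 0; -0.18 0 0 -0.5 0; -0.18 0 -0.4 -0.6 0; -0.18 0 -0.75 -0.6 0; -0.18 0 -1 -0.6 0; -0.18 0 -1 -0.6 0; -0.18 0 -1 -0.6 0"

```text
t: 5.68
position: [0.4687, -0.2519, 0.086]
eef_rot: [[0.031, -1.0, -0.001], [-1.0, -0.031, 0.0], [-0.0, 0.001, -1.0]]
contact_force: [-0.2, 0.4, -0.1]
finger_gap: 0.0509
```

```bash
python3 - <<'E'
from h import *
s=arm.state();print(s['t'],s['position'],s['finger_gap'])
b,c=snap('wrist','w5.png'); np.save('pics/w5.npy',c,allow_pickle=True)
b,c=snap('top'); cv2.imwrite('pics/t5.png',cv2.resize(b[110:260,200:400],(800,600),interpolation=cv2.INTER_CUBIC))
E
```

```text
5.6833 [ 0.4687273  -0.25193289  0.08595116] 0.05085556169138833
```

View pics/w5.png

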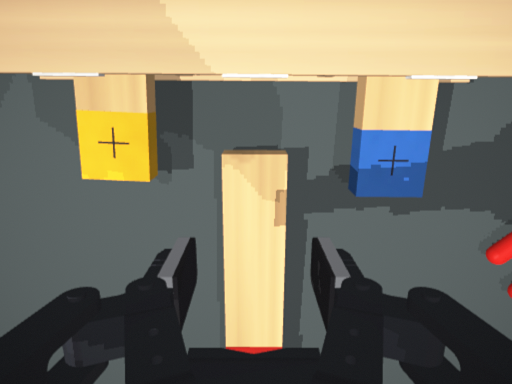

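View pics/t5.png

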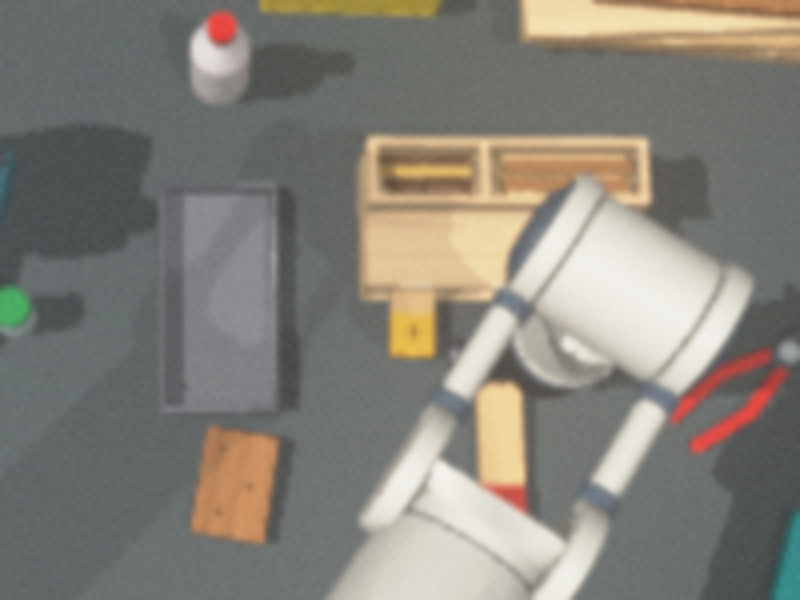

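```bash
python3 - <<'E'
from h import *
c=np.load('pics/w5.npy',allow_pickle=True).item()
for u,v in [(222,154),(287,154),(225,348),(282,348)]: print(onz(c,u,v,.016).round(4))
E
```

```text
[ 0.5058 -0.2335  0.016 ]
[ 0.5069 -0.269   0.016 ]
[ 0.3802 -0.2363  0.016 ]
[ 0.3813 -0.273   0.016 ]
```

send_rows:
  steps: "-0.18 0 -0.057 0.25 0; -0.18 0 -0.057 0.5 0; -0.18 0 -0.057 0.595 0; -0.18 0 -0.057 0.595 0; -0.18 0 -0.057 0.595 0; 0.4 0 -0.057 0.595 0; 0.4 0 -0.057 0.595 0; 0.4 0 -0.057 0.595 0; 0.4 0 -0.057 0.595 0; 0.4 0 -0.057 0.595 0; 0.4 0 -0.057 0.595 0"

```text
t: 6.7
position: [0.4746, -0.2528, 0.029]
eef_rot: [[0.03, -1.0, 0.003], [-1.0, -0.03, -0.002], [0.002, -0.003, -1.0]]
contact_force: [-0.5, 0.2, 6.3]
finger_gap: 0.0347
```

send_rows:
  steps: "0.4 0 0 -0.3 0; 0.4 0 0 -0.7 0; 0.4 0 0 -1 0; 0.4 0 0 -1 0; 0.4 0 0 -1 0"

```text
t: 7.12
position: [0.475, -0.2528, 0.13]
eef_rot: [[0.03, -1.0, 0.005], [-1.0, -0.03, -0.003], [0.003, -0.005, -1.0]]
contact_force: [0.2, 0.4, -1.9]
finger_gap: 0.0348
```

```bash
cat >> h.py <<'E'
def go(x,y,z,ang):
    s=arm.state(); R=np.array(s['eef_rot']); p=np.array(s['position'])
    a=np.degrees(np.arctan2(R[1,0],R[0,0])); d=R.T@(np.array([x,y,z])-p)/.1
    t=-(((ang-a)+180)%360-180)/45
    print('t',round(s['t'],2),'pos',p.round(4),'ang',a.round(2),'gap',round(s['finger_gap'],4),'F',np.round(s['contact_force'],1),'-> share',d.round(3),'turn',round(t,3))
E
python3 - <<'E'
from h import *
go(.377,.283,.22,78.2)
b,c=snap('wrist','w6.png')
E
```

```text
t 7.12 pos [ 0.475  -0.2528  0.13  ] ang -88.28 gap 0.0348 F [ 0.2  0.4 -1.9] -> share [-5.382  0.814 -0.922] turn -3.7
```

View pics/w6.png

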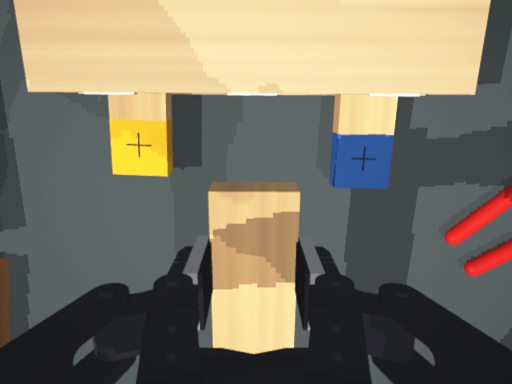

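send_rows:
  steps: "0.4 -0.3 0.1 -0.5 -0.1; 0.4 -0.6 0.2 -0.9 -0.25; 0.4 -0.9 0.3 -0.9 -0.4; 0.4 -1 0.4 -0.9 -0.55; 0.4 -1 0.4 -0.9 -0.7; 0.4 -1 0.4 -0.9 -0.85; 0.4 -1 0.4 -0.9 -1; 0.4 -1 0.4 -0.9 -1"

```text
t: 7.83
position: [0.4302, -0.1529, 0.2148]
eef_rot: [[0.731, -0.682, -0.003], [-0.682, -0.731, 0.001], [-0.003, 0.001, -1.0]]
contact_force: [-0.2, 0.2, -1.3]
finger_gap: 0.0345
```

```bash
python3 - <<'E'
from h import *
go(.43,-.01,.22,0)
E
```

```text
t 7.83 pos [ 0.4302 -0.1529  0.2148] ang -43.03 gap 0.0345 F [-0.2  0.2 -1.3] -> share [-0.977 -1.043 -0.05 ] turn -0.956
```

send_rows:
  steps: "0.4 -0.25 -0.25 0 -0.15; 0.4 -0.5 -0.5 0 -0.3; 0.4 -0.75 -0.75 0 -0.45; 0.4 -0.97 -1 0 -0.6; 0.4 -0.97 -1 0 -0.75; 0.4 -0.97 -1 0 -0.9; 0.4 -0.97 -1 0 -1; 0.4 -0.97 -1 0 -1"

```text
t: 8.5
position: [0.4284, -0.0137, 0.2153]
eef_rot: [[1.0, 0.03, -0.003], [0.03, -1.0, 0.0], [-0.003, -0.0, -1.0]]
contact_force: [0.9, -0.8, -1.1]
finger_gap: 0.0347
```

```bash
python3 - <<'E'
from h import *
go(.40,.11,.22,45)
E
```

```text
t 8.5 pos [ 0.4284 -0.0137  0.2153] ang 1.71 gap 0.0347 F [ 0.9 -0.8 -1.1] -> share [-0.247 -1.245 -0.046] turn -0.962
```

send_rows:
  steps: "0.4 -0.1 -0.25 0 -0.15; 0.4 -0.2 -0.5 0 -0.3; 0.4 -0.25 -0.75 0 -0.45; 0.4 -0.25 -1 0 -0.6; 0.4 -0.25 -1 0 -0.75; 0.4 -0.25 -1 0 -0.9; 0.4 -0.25 -1 0 -0.96; 0.4 -0.25 -1 0 -0.96"

```text
t: 9.17
position: [0.4005, 0.0852, 0.2158]
eef_rot: [[0.71, 0.704, -0.002], [0.704, -0.71, -0.0], [-0.001, -0.001, -1.0]]
contact_force: [0.1, 0.7, -0.5]
finger_gap: 0.0345
```

```bash
python3 - <<'E'
from h import *
go(.375,.19,.22,78.2)
E
```

```text
t 9.17 pos [0.4005 0.0852 0.2158] ang 44.73 gap 0.0345 F [ 0.1  0.7 -0.5] -> share [ 0.556 -0.924 -0.042] turn -0.744
```

send_rows:
  steps: "0.4 0.15 -0.25 0 -0.15; 0.4 0.3 -0.5 0 -0.3; 0.4 0.45 -0.75 0 -0.45; 0.4 0.55 -0.92 0 -0.6; 0.4 0.55 -0.92 0 -0.744; 0.4 0.55 -0.92 0 -0.744; 0.4 0.55 -0.92 0 -0.744"

```text
t: 9.75
position: [0.3747, 0.189, 0.2162]
eef_rot: [[0.208, 0.978, -0.001], [0.978, -0.208, -0.001], [-0.001, -0.001, -1.0]]
contact_force: [-0.3, 0.1, -1.4]
finger_gap: 0.0345
```

```bash
python3 - <<'E'
from h import *
go(.367,.285,.22,78.2)
E
```

```text
t 9.75 pos [0.3747 0.189  0.2162] ang 77.99 gap 0.0345 F [-0.3  0.1 -1.4] -> share [ 0.923 -0.275 -0.039] turn -0.005
```

send_rows:
  steps: "0.4 0.4 -0.15 0 0; 0.4 0.8 -0.28 0 0; 0.4 0.92 -0.28 0 0; 0.4 0.92 -0.28 0 0; 0.4 0.92 -0.28 0 0"

```text
t: 10.17
position: [0.366, 0.2844, 0.2162]
eef_rot: [[0.205, 0.979, -0.001], [0.979, -0.205, -0.001], [-0.002, -0.001, -1.0]]
contact_force: [0.2, -0.0, -1.5]
finger_gap: 0.0346
```

```bash
python3 - <<'E'
from h import *
go(.367,.285,.22,78.2)
b,c=snap('wrist','w7.png'); np.save('pics/w7.npy',c,allow_pickle=True)
cv2.imwrite('pics/w7b.png',cv2.resize(b,(800,600),interpolation=cv2.INTER_CUBIC))
E
```

```text
t 10.17 pos [0.366  0.2844 0.2162] ang 78.16 gap 0.0346 F [ 0.2 -0.  -1.5] -> share [ 0.007  0.009 -0.038] turn -0.001
```

View pics/w7b.png

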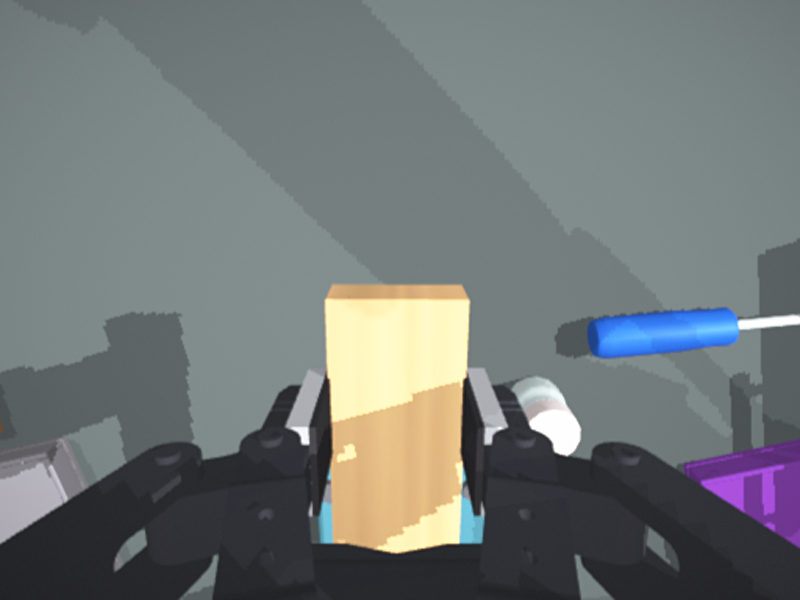

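Blank is held level; the tail is at the top of the view and the white pot at (550,420). This camera can't see the press, so I refine its pose from the first scene and top images.

```bash
python3 - <<'E'
from h import *
for n,(x0,y0,w,h),f in [('top',(140,120,100,100),6),('scene',(260,140,80,80),7)]:
    b=cv2.imread(f'pics/{n}0.png'); c=np.load(f'pics/{n}0.npy',allow_pickle=True).item()
    A=cv2.resize(b[y0:y0+h,x0:x0+w],None,fx=f,fy=f,interpolation=cv2.INTER_CUBIC); cv2.imwrite(f'pics/{n}p.png',A)
    L=cv2.createLineSegmentDetector().detect(cv2.cvtColor(A,cv2.COLOR_BGR2GRAY))[0][:,0]
    for l in L:
        if np.hypot(l[2]-l[0],l[3]-l[1])<70: continue
        q=[onz(c,(l[i]+.5)/f-.5+x0,(l[i+1]+.5)/f-.5+y0,.04) for i in (0,2)]
        d=q[1]-q[0]; a=np.degrees(np.arctan2(d[1],d[0]))
        print(n,l.round(0),'ang',a.round(2),'mod90',round((a+45)%90-45,2),'len',np.linalg.norm(d).round(4),q[0][:2].round(4),q[1][:2].round(4))
E
```

```text
top [258. 457. 312. 249.] ang -10.81 mod90 -10.81 len 0.1243 [0.4859 0.2317] [0.608  0.2083]
top [155. 439. 254. 460.] ang -100.67 mod90 -10.67 len 0.0579 [0.4949 0.2903] [0.4841 0.2334]
scene [ 98. 291. 193. 331.] ang -9.94 mod90 -9.94 len 0.0649 [0.4892 0.2243] [0.5531 0.2131]
scene [391. 203. 449. 160.] ang 78.78 mod90 -11.22 len 0.0636 [0.5999 0.3883] [0.6123 0.4507]
scene [130. 340. 208. 376.] ang -11.85 mod90 -11.85 len 0.0525 [0.5267 0.1888] [0.578 0.178]
scene [191.  79. 227.   8.] ang 101.3 mod90 11.3 len 0.1006 [0.4332 0.4705] [0.4135 0.5692]
```

View pics/scenep.png

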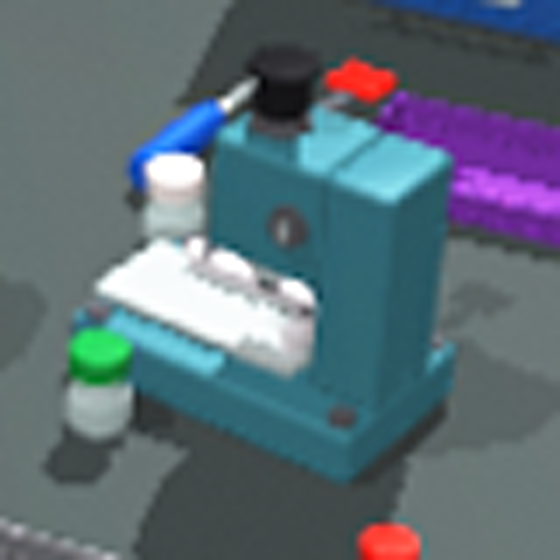

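```bash
cat >> h.py <<'E'
O=np.array([.5715,.2429]); PY=-11.1
def P(x,y):
    a=np.radians(PY); return O+np.array([np.cos(a)*x-np.sin(a)*y, np.sin(a)*x+np.cos(a)*y])/1000
def ip(p):
    a=np.radians(PY); d=(np.array(p)[:2]-O)*1000; return np.array([np.cos(a)*d[0]+np.sin(a)*d[1], -np.sin(a)*d[0]+np.cos(a)*d[1]])
def gp(x,y,z,ang=90):
    print('press xy now',ip(arm.state()['position']).round(1)); go(*P(x,y),z,ang+PY)
E
python3 - <<'E'
from h import *
gp(-218,-4,.072)
E
```

```text
press xy now [-209.5    0.7]
t 10.22 pos [0.3661 0.2839 0.2164] ang 78.16 gap 0.0344 F [-0.  -0.8 -1.2] -> share [-0.046 -0.084  1.444] turn -0.016
```

send_rows:
  steps: "0.4 -0.05 -0.08 0.3 -0.016; 0.4 -0.05 -0.08 0.6 -0.016; 0.4 -0.05 -0.08 1 -0.016; 0.4 -0.05 -0.08 1 -0.016; 0.4 -0.05 -0.08 1 -0.016"

```text
t: 10.63
position: [0.356, 0.2796, 0.115]
eef_rot: [[0.192, 0.981, -0.004], [0.981, -0.192, -0.003], [-0.004, -0.004, -1.0]]
contact_force: [-0.3, 0.2, 0.1]
finger_gap: 0.0347
```

send_rows:
  steps: "0.4 0 0 0.3 0; 0.4 0 0 0.43 0; 0.4 0 0 0.43 0; 0.4 0 0 0.43 0; 0.4 0 0 0.43 0"

```text
t: 11.05
position: [0.358, 0.2822, 0.0761]
eef_rot: [[0.189, 0.982, 0.002], [0.982, -0.189, 0.002], [0.002, 0.002, -1.0]]
contact_force: [-0.1, 0.0, -1.0]
finger_gap: 0.035
```

```bash
python3 - <<'E'
from h import *
gp(-118,-4,.072)
for n in ('scene','top'):
    b,c=snap(n,n+'8.png')
    x0,y0,w,h=dict(scene=(240,120,100,80),top=(130,120,110,110))[n]
    cv2.imwrite(f'pics/{n}8c.png',cv2.resize(b[y0:y0+h,x0:x0+w],None,fx=5,fy=5,interpolation=cv2.INTER_CUBIC))
E
```

```text
press xy now [-217.1   -2.6]
t 11.05 pos [0.358  0.2822 0.0761] ang 79.09 gap 0.035 F [-0.1  0.  -1. ] -> share [-0.018  0.991  0.043] turn 0.004
```

View pics/scene8c.png

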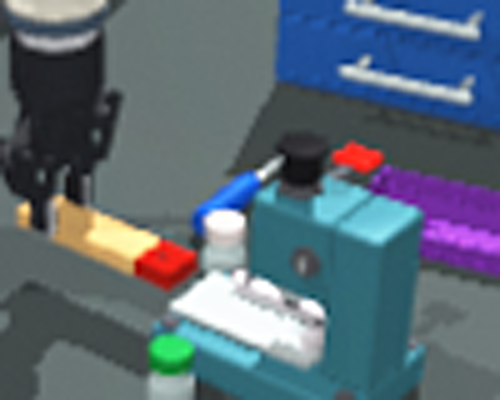

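View pics/top8c.png

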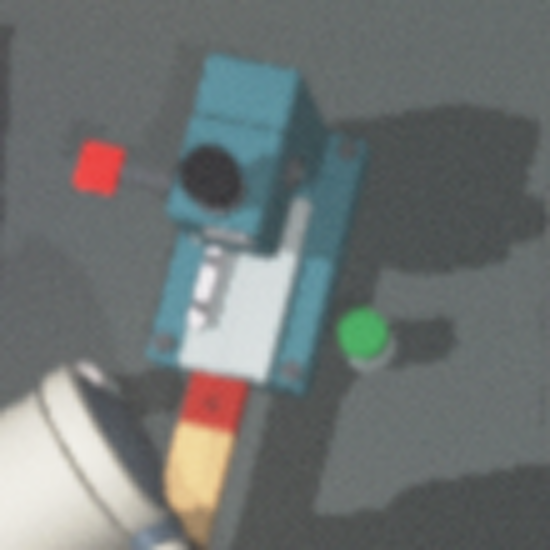

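```bash
python3 - <<'E'
from h import *
c=arm.get_calibration('top'); b=cv2.imread('pics/top8.png')
f=lambda u,v,z: ip(onz(c,(u+.5)/5-.5+130,(v+.5)/5-.5+120,z)).round(1)
print('red front',f(190,372,.062),f(247,379,.062)); print('anvil corner',f(181,365,.04),f(269,382,.04))
print('fence front/back inner',f(205,325,.051),f(222,250,.051)); print('sides', f(166,470,.062),f(219,490,.062))
h,s,v=cv2.split(cv2.cvtColor(b,cv2.COLOR_BGR2HSV)); m=(((h<8)|(h>172))&(s>120)).astype(np.uint8); m[:185]=0
n,l,st,ce=cv2.connectedComponentsWithStats(m); 
for i in range(1,n):
  if st[i,4]>30: print(st[i],ce[i],ip(onz(c,*ce[i],.062)))
E
```

```text
red front [-89.9  17.6] [-86.1 -20.6]
anvil corner [-83.6  30.5] [-81.8 -30.6]
fence front/back inner [-55.  19.] [-2.1 21.3]
sides [-156.7   15.8] [-161.8  -21.6]
[166 195  13  12 110] [172.38181818 200.02727273] [-106.01699465   -3.18070084]
[367 197  26  19 116] [378.28448276 205.21551724] [  26.69295575 -672.66899349]
[373 202  24  21 119] [385.02521008 212.62184874] [   7.09398137 -698.20742466]
[456 222  22  35 626] [466.99041534 239.54632588] [ -21.83257699 -972.47779298]
[486 222  23  36 420] [494.02857143 239.83095238] [   -3.40964024 -1058.80265928]
```

send_rows:
  steps: "0.4 -0.01 0 0.03 0; 0.4 -0.01 0.1 0.03 0; 0.4 -0.01 0.3 0.03 0; 0.4 -0.01 0.5 0.03 0; 0.4 -0.01 0.5 0.03 0; 0.4 -0.01 0.5 0.03 0"

```text
t: 11.65
position: [0.4067, 0.2708, 0.0707]
eef_rot: [[0.19, 0.982, -0.0], [0.982, -0.19, -0.0], [-0.0, -0.0, -1.0]]
contact_force: [-0.5, 0.6, -0.4]
finger_gap: 0.0344
```

```bash
python3 - <<'E'
from h import *
gp(-118,-3.5,.0715)
b,c=snap('scene','s9.png'); cv2.imwrite('pics/s9c.png',cv2.resize(b[120:200,240:340],None,fx=6,fy=6,interpolation=cv2.INTER_CUBIC))
E
```

```text
press xy now [-167.1   -4.3]
t 11.65 pos [0.4067 0.2708 0.0707] ang 79.03 gap 0.0344 F [-0.5  0.6 -0.4] -> share [ 0.007  0.491 -0.008] turn 0.003
```

View pics/s9c.png

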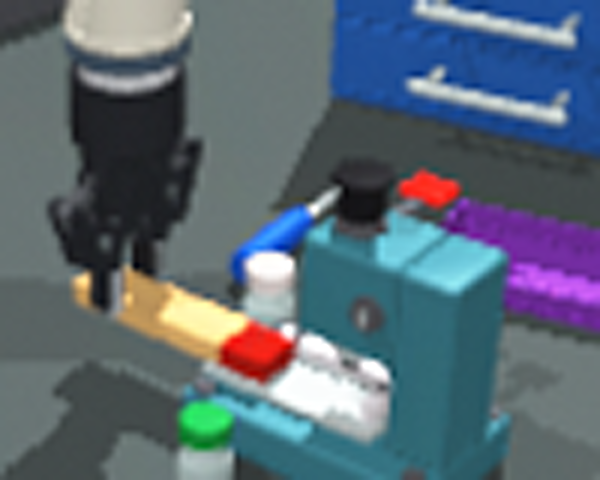

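send_rows:
  steps: "0.4 0 0.15 -0.01 0; 0.4 0 0.3 -0.01 0; 0.4 0 0.45 -0.01 0; 0.4 0 0.55 -0.01 0; 0.4 0 0.55 -0.01 0; 0.4 0 0.55 -0.01 0"

```text
t: 12.2
position: [0.4595, 0.2609, 0.0716]
eef_rot: [[0.189, 0.982, -0.001], [0.982, -0.189, -0.0], [-0.0, -0.001, -1.0]]
contact_force: [-0.6, 0.2, -0.3]
finger_gap: 0.0343
```

send_rows:
  steps: "0.4 0 0.04 0.0 0; 0.4 0 0.08 0.0 0; 0.4 0 0.1 0.0 0; 0.4 0 0.1 0.0 0"

```text
t: 12.53
position: [0.4698, 0.259, 0.0719]
eef_rot: [[0.189, 0.982, 0.0], [0.982, -0.189, 0.0], [0.0, 0.0, -1.0]]
contact_force: [0.4, 1.8, -0.7]
finger_gap: 0.0346
```

```bash
python3 - <<'E'
from h import *
gp(-98,0,.0695)
E
```

```text
press xy now [-102.9   -3.8]
t 12.53 pos [0.4698 0.259  0.0719] ang 79.12 gap 0.0346 F [ 0.4  1.8 -0.7] -> share [0.038 0.049 0.024] turn 0.005
```

send_rows:
  steps: "0.4 0.02 0 0.015 0; 0.4 0.03 0 0.02 0; 0.4 0.03 0 0.02 0; 0.4 0.03 0 0.02 0"

```text
t: 12.87
position: [0.4701, 0.262, 0.0696]
eef_rot: [[0.189, 0.982, -0.0], [0.982, -0.189, -0.0], [-0.0, -0.0, -1.0]]
contact_force: [0.7, 0.4, -1.2]
finger_gap: 0.0346
```

```bash
python3 - <<'E'
from h import *
gp(-98,0,.0695);print(arm.state()['moment'])
E
```

```text
press xy now [-103.2   -0.8]
t 12.87 pos [0.4701 0.262  0.0696] ang 79.13 gap 0.0346 F [ 0.7  0.4 -1.2] -> share [0.008 0.052 0.001] turn 0.005
[0.00645334 0.04904249 0.02749205]
```

send_rows:
  steps: "0.4 0.01 0 0 0; 0.4 0.015 0 0 0; 0.4 0.015 0 0 0"

```text
t: 13.12
position: [0.4706, 0.2635, 0.0698]
eef_rot: [[0.189, 0.982, 0.0], [0.982, -0.189, 0.0], [0.0, 0.0, -1.0]]
contact_force: [0.3, 0.2, -1.1]
finger_gap: 0.0344
```

send_rows:
  steps: "0.4 0.01 0 0 0; 0.4 0.015 0 0 0; 0.4 0.015 0 0 0"

```text
t: 13.37
position: [0.4709, 0.2649, 0.0698]
eef_rot: [[0.189, 0.982, 0.0], [0.982, -0.189, 0.0], [0.0, 0.0, -1.0]]
contact_force: [-0.6, 0.7, -1.2]
finger_gap: 0.0346
```

```bash
python3 - <<'E'
from h import *
gp(-98,0,.0695);print(arm.state()['moment'])
E
```

```text
press xy now [-103.     2.3]
t 13.37 pos [0.4709 0.2649 0.0698] ang 79.12 gap 0.0346 F [-0.6  0.7 -1.2] -> share [-0.023  0.05   0.003] turn 0.005
[0.03353287 0.03783814 0.00300822]
```

```bash
python3 - <<'E'
from h import *
b,c=snap('top','t10.png'); cv2.imwrite('pics/t10c.png',cv2.resize(b[130:210,150:220],None,fx=8,fy=7.5,interpolation=cv2.INTER_CUBIC))
E
```

```text
(no output)
```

View pics/t10c.png

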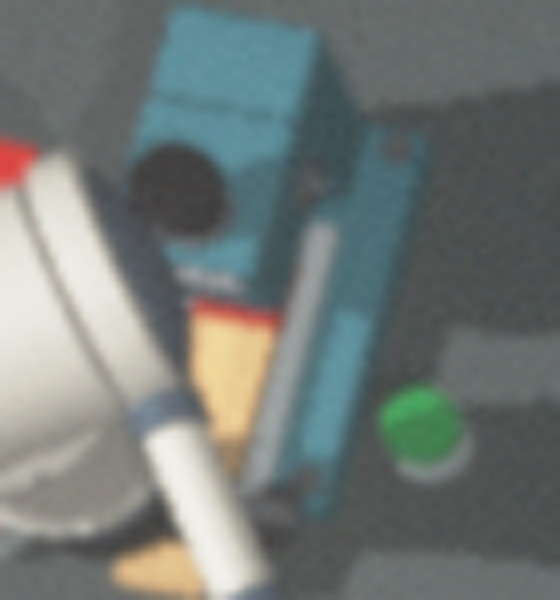

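send_rows:
  steps: "0.4 0.01 0 0 0; 0.4 0.015 0 0 0; 0.4 0.015 0 0 0"

```text
t: 13.67
position: [0.4711, 0.2663, 0.0697]
eef_rot: [[0.189, 0.982, -0.0], [0.982, -0.189, -0.0], [-0.0, -0.0, -1.0]]
contact_force: [-0.1, -0.7, 0.1]
finger_gap: 0.0346
```

send_rows:
  steps: "0.4 0.01 0 0 0; 0.4 0.015 0 0 0; 0.4 0.015 0 0 0"

```text
t: 13.92
position: [0.4711, 0.2666, 0.0696]
eef_rot: [[0.19, 0.982, -0.001], [0.982, -0.19, -0.003], [-0.003, -0.001, -1.0]]
contact_force: [-2.1, -5.1, 0.8]
finger_gap: 0.0346
```

```bash
python3 - <<'E'
from h import *
gp(-98,0,.0695);s=arm.state();print(s['moment'],s['contact_force'])
E
```

```text
press xy now [-103.1    3.9]
t 13.92 pos [0.4711 0.2666 0.0696] ang 79.06 gap 0.0346 F [-2.1 -5.1  0.8] -> share [-0.04   0.05   0.001] turn 0.004
[-0.89497954  0.31018775 -0.23155428] [-2.0902385  -5.09102877  0.80638057]
```

send_rows:
  steps: "0.4 0 0 0 -0.01; 0.4 0 0 0 -0.015; 0.4 0 0 0 -0.015; 0.4 0 0 0 -0.015"

```text
t: 14.25
position: [0.4712, 0.2661, 0.0695]
eef_rot: [[0.179, 0.984, -0.001], [0.984, -0.179, -0.003], [-0.004, -0.001, -1.0]]
contact_force: [-2.0, -6.7, 1.2]
finger_gap: 0.0346
```

```bash
cat >> h.py <<'E'
def lev():
    s=arm.state(); a=np.radians(PY); R=np.array([[np.cos(a),np.sin(a)],[-np.sin(a),np.cos(a)]])
    f=R@np.array(s['contact_force'])[:2]; m=s['moment'][2]
    print('Fpress',f.round(2),'Fz',round(s['contact_force'][2],2),'Mz',round(m,3),'lever x mm',round((m+.019*f[0])/f[1]*1000,1),'xy',ip(s['position']).round(2))
E
python3 - <<'E'
from h import *
gp(-98,0,.0695);lev()
E
```

```text
press xy now [-102.9    3.5]
t 14.25 pos [0.4712 0.2661 0.0695] ang 79.7 gap 0.0346 F [-2.  -6.7  1.2] -> share [-0.035  0.048  0.   ] turn 0.018
Fpress [-0.7  -6.93] Fz 1.19 Mz -0.442 lever x mm 65.8 xy [-102.88    3.47]
```

send_rows:
  steps: "0.4 -0.005 0 0 -0.01; 0.4 -0.006 0 0 -0.012; 0.4 -0.006 0 0 -0.012; 0.4 -0.006 0 0 -0.012"

```text
t: 14.58
position: [0.4712, 0.2656, 0.0694]
eef_rot: [[0.17, 0.985, -0.001], [0.985, -0.17, -0.003], [-0.003, -0.001, -1.0]]
contact_force: [-1.6, -6.5, -0.5]
finger_gap: 0.0344
```

```bash
python3 - <<'E'
from h import *
gp(-98,0,.0695);lev()
E
```

```text
press xy now [-102.8    2.9]
t 14.58 pos [0.4712 0.2656 0.0694] ang 80.2 gap 0.0344 F [-1.6 -6.5 -0.5] -> share [-0.03   0.047 -0.001] turn 0.029
Fpress [-0.34 -6.72] Fz -0.45 Mz -0.766 lever x mm 114.9 xy [-102.82    2.93]
```

send_rows:
  steps: "0.4 -0.002 0.02 0 0.004; 0.4 -0.002 0.04 0 0.004; 0.4 -0.002 0.04 0 0.004; 0.4 -0.002 0.04 0 0.004"

```text
t: 14.92
position: [0.4744, 0.265, 0.069]
eef_rot: [[0.173, 0.985, -0.003], [0.985, -0.173, -0.003], [-0.003, -0.002, -1.0]]
contact_force: [-3.1, -4.9, 0.1]
finger_gap: 0.0347
```

```bash
sed -i 's/^O=.*/O=np.array([.5725,.2448]); PY=-10.05/' h.py; python3 - <<'E'
from h import *
gp(-98,0,.0695);lev()
E
```

```text
press xy now [-100.1    2.8]
t 14.92 pos [0.4744 0.265  0.069 ] ang 80.05 gap 0.0347 F [-3.1 -4.9  0.1] -> share [-0.028  0.021 -0.005] turn 0.002
Fpress [-2.17 -5.32] Fz 0.1 Mz -0.639 lever x mm 127.8 xy [-100.12    2.8 ]
```

send_rows:
  steps: "0.4 0 0.015 0 0; 0.4 0 0.03 0 0; 0.4 0 0.03 0 0"

```text
t: 15.17
position: [0.4765, 0.2647, 0.069]
eef_rot: [[0.173, 0.985, -0.005], [0.985, -0.173, -0.003], [-0.004, -0.005, -1.0]]
contact_force: [-8.3, -4.3, 3.0]
finger_gap: 0.0343
```

```bash
python3 - <<'E'
from h import *
lev()
E
```

```text
Fpress [-7.46 -5.65] Fz 2.99 Mz -0.674 lever x mm 144.4 xy [-98.02   2.82]
```

send_rows:
  steps: "0.4 0 0.01 0 0; 0.4 0 0.012 0 0; 0.4 0 0.012 0 0"

```text
t: 15.42
position: [0.4765, 0.2647, 0.069]
eef_rot: [[0.172, 0.985, -0.008], [0.985, -0.172, -0.003], [-0.004, -0.007, -1.0]]
contact_force: [-12.5, -4.8, 4.5]
finger_gap: 0.0345
```

```bash
python3 - <<'E'
from h import *
lev()
for n in ('scene','top'):
    b,c=snap(n,n+'11.png')
b=cv2.imread('pics/scene11.png');cv2.imwrite('pics/s11c.png',cv2.resize(b[130:210,250:340],None,fx=7,fy=7,interpolation=cv2.INTER_CUBIC))
E
```

```text
Fpress [-11.43  -6.89] Fz 4.51 Mz -0.735 lever x mm 138.2 xy [-97.95   2.84]
```

View pics/s11c.png

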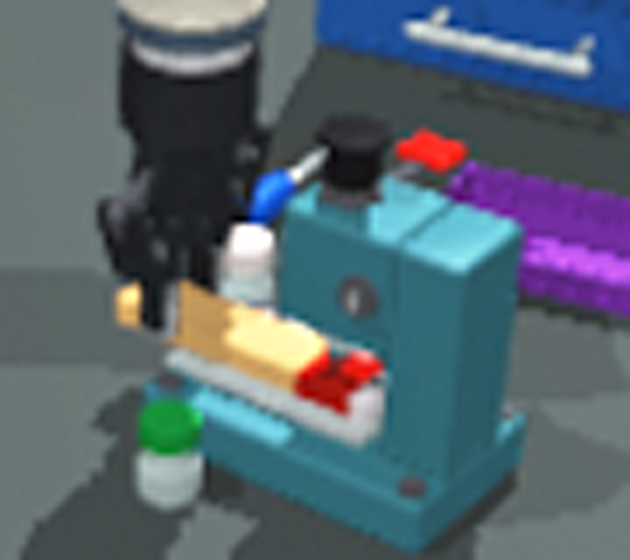

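send_rows:
  steps: "0.4 -0.003 -0.01 0 0; 0.4 -0.003 -0.015 0 0; 0.4 -0.003 -0.015 0 0; -0.1 -0.003 -0.015 0 0; -0.1 -0.003 -0.015 0 0; -0.1 -0.003 -0.015 0 0; -0.1 -0.003 -0.015 0 0; -0.1 -0.003 -0.015 0 0"

```text
t: 16.18
position: [0.4781, 0.2658, 0.0701]
eef_rot: [[0.171, 0.985, 0.001], [0.985, -0.171, 0.0], [0.001, 0.001, -1.0]]
contact_force: [-0.5, 0.1, 0.5]
finger_gap: 0.0466
```

send_rows:
  steps: "-0.1 0 0 -0.1 0; -0.1 0 0 -0.3 0; -0.1 0 -0.1 -0.6 0; -0.1 0 -0.4 -0.9 0; -0.1 0 -0.7 -1 0; -0.1 0 -0.7 -1 0; -0.1 0 -0.7 -1 0; -0.1 0 -0.7 -1 0"

```text
t: 16.85
position: [0.4091, 0.2775, 0.1701]
eef_rot: [[0.171, 0.985, 0.001], [0.985, -0.171, 0.0], [0.0, 0.001, -1.0]]
contact_force: [0.1, 0.2, 0.0]
finger_gap: 0.0467
```

```bash
sed -i 's/^O=.*/O=np.array([.5729,.2471]); PY=-10.05/' h.py; python3 - <<'E'
from h import *
gp(10,0,.31)
b,c=snap('wrist','w12.png')
b,c=snap('top','t12.png'); cv2.imwrite('pics/t12c.png',cv2.resize(b[130:210,150:220],None,fx=8,fy=7.5,interpolation=cv2.INTER_CUBIC))
E
```

```text
press xy now [-166.6    1.4]
t 16.85 pos [0.4091 0.2775 0.1701] ang 80.17 gap 0.0467 F [0.1 0.2 0. ] -> share [-0.02   1.768 -1.398] turn 0.005
```

View pics/t12c.png

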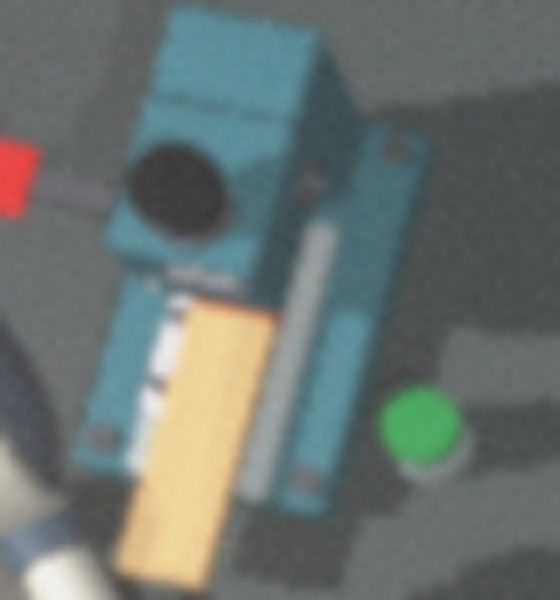

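View pics/w12.png

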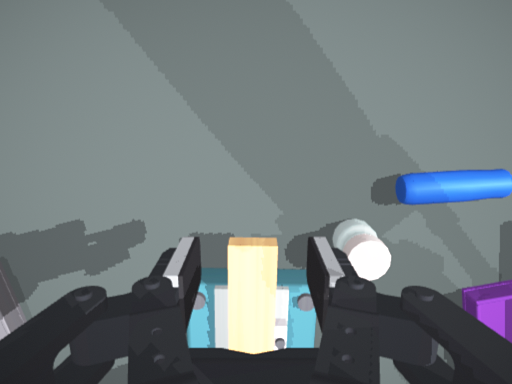

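send_rows:
  steps: "-0.1 0 0 -0.4 0; -0.1 -0.01 0.1 -0.8 0; -0.1 -0.02 0.5 -1 0; -0.1 -0.02 0.8 -1 0; -0.1 -0.02 0.8 -1 0; -0.1 -0.02 0.8 -1 0"

```text
t: 17.45
position: [0.489, 0.2609, 0.2675]
eef_rot: [[0.174, 0.985, -0.004], [0.985, -0.174, -0.002], [-0.002, -0.003, -1.0]]
contact_force: [-0.1, -0.0, -0.0]
finger_gap: 0.047
```

```bash
python3 - <<'E'
from h import *
gp(10,0,.27)
E
```

```text
press xy now [-85.   -1.1]
t 17.45 pos [0.489  0.2609 0.2675] ang 79.99 gap 0.047 F [-0.1 -0.  -0. ] -> share [ 0.01   0.95  -0.028] turn 0.001
```

send_rows:
  steps: "-0.18 0.01 0.3 -0.02 0; -0.18 0.01 0.7 -0.02 0; -0.18 0.01 0.95 -0.02 0; -0.18 0.01 0.95 -0.02 0; -0.18 0.01 0.95 -0.02 0; -0.18 0.01 0.95 -0.02 0"

```text
t: 17.95
position: [0.5803, 0.2468, 0.271]
eef_rot: [[0.171, 0.985, -0.002], [0.985, -0.171, -0.0], [-0.001, -0.002, -1.0]]
contact_force: [-0.3, -0.2, -0.3]
finger_gap: 0.0505
```

```bash
python3 - <<'E'
from h import *
gp(10,0,.193)
b,c=snap('wrist','w13.png'); np.save('pics/w13.npy',c,allow_pickle=True)
for q in [(-130,18.5,.056),(-130,-17.5,.056)]: print(proj(c,[*P(*q[:2]),q[2]]))
print('knob pred',proj(c,[*P(10,0),.202]))
E
```

```text
press xy now [7.3 1. ]
t 17.95 pos [0.5803 0.2468 0.271 ] ang 80.16 gap 0.0505 F [-0.3 -0.2 -0.3] -> share [-0.01   0.028  0.78 ] turn 0.005
(np.float64(274.2266740103811), np.float64(14.773345835742106))
(np.float64(233.03538559419124), np.float64(14.643221022381056))
knob pred (np.float64(251.65816543911092), np.float64(224.20087274843274))
```

View pics/w13.png

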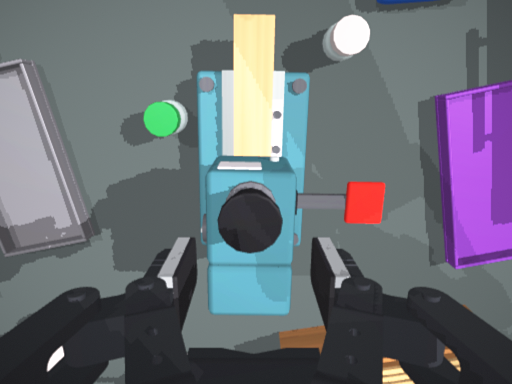

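The wrist view shows the knob top centred at (250,220), the paddle at (365,202), and the blank's tail corners at (234,15) and (274,15), all matching the prediction.

```bash
python3 - <<'E'
from h import *
c=np.load('pics/w13.npy',allow_pickle=True).item()
k=onz(c,250,220,.202); print('knob',k,ip(k)); t=onz(c,364.5,202,.158); print('trip',t,ip(t))
b=cv2.imread('pics/w13.png'); h,s,v=cv2.split(cv2.cvtColor(b,cv2.COLOR_BGR2HSV))
m=(v<60).astype(np.uint8); m[:, :205]=0;m[:,295:]=0;m[:180]=0;m[256:]=0
ct=max(cv2.findContours(m,0,2)[0],key=cv2.contourArea); print(cv2.minEnclosingCircle(ct),cv2.fitEllipse(ct))
m=(((h<8)|(h>172))&(s>180)).astype(np.uint8); m[:, :330]=0;m[240:]=0
M=cv2.moments(m,True); u,w=M['m10']/M['m00'],M['m01']/M['m00']; print(u,w,onz(c,u,w,.158),ip(onz(c,u,w,.158)))
for u,w in [(234,15),(274,15),(233,155),(273,155),(222,155),(283,155),(222,70),(283,73)]: print(ip(onz(c,u,w,.056 if 230<u<280 else .04)).round(1))
E
```

```text
knob [0.58006201 0.2448606  0.202     ] [ 7.44291151 -0.95521617]
trip [0.59616168 0.32257771 0.158     ] [ 9.7333258  78.37890418]
((249.19065856933594, 220.06048583984375), 32.11159896850586) ((248.7181396484375, 221.452392578125), (59.2957878112793, 62.10944747924805), 135.5491180419922)
363.9543317662861 202.00134318334452 [0.59609774 0.32220303 0.158     ] [ 9.73574589 77.99882077]
[-129.7  -16.7]
[-129.8   18.3]
[ -6.5 -19.1]
[-6.6 19.7]
[ -3.9 -31.2]
[-4.1 30.7]
[-85.4 -29.5]
[-82.9  28.7]
```

send_rows:
  steps: "-0.18 -0.018 0.012 0.2 0; -0.18 -0.018 0.012 0.4 0; -0.18 -0.018 0.012 0.6 0; -0.18 -0.018 0.012 0.74 0; -0.18 -0.018 0.012 0.77 0; -0.18 -0.018 0.012 0.77 0; -0.18 -0.018 0.012 0.77 0"

```text
t: 18.58
position: [0.5819, 0.2449, 0.1962]
eef_rot: [[0.171, 0.985, 0.001], [0.985, -0.171, 0.001], [0.001, 0.001, -1.0]]
contact_force: [-0.1, -0.2, 1.0]
finger_gap: 0.0504
```

```bash
python3 - <<'E'
from h import *
gp(10,0,.193)
b,c=snap('wrist','w14.png')
E
```

```text
press xy now [ 9.2 -0.6]
t 18.58 pos [0.5819 0.2449 0.1962] ang 80.17 gap 0.0504 F [-0.1 -0.2  1. ] -> share [0.006 0.008 0.032] turn 0.005
```

View pics/w14.png

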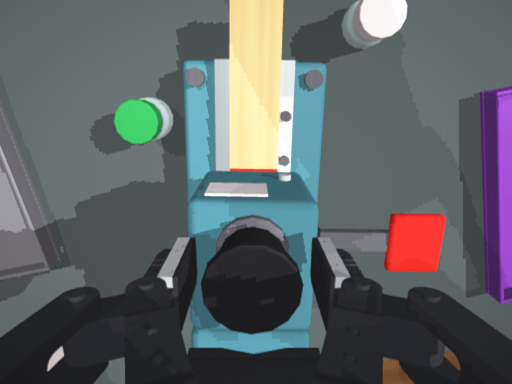

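send_rows:
  steps: "-0.18 0 0 0.02 0; 0.7 0 0 0.02 0; 0.7 0 0 0.02 0; 0.7 0 0 0.02 0; 0.7 0 0 0.02 0; 0.7 0 0 0.02 0; 0.7 0 0 0.02 0; 0.7 0 0 0.02 0"
  newtons: 70

```text
t: 19.3
position: [0.5822, 0.2443, 0.1929]
eef_rot: [[0.172, 0.985, 0.0], [0.985, -0.172, -0.0], [-0.0, 0.001, -1.0]]
contact_force: [0.3, -4.3, 2.3]
finger_gap: 0.0355
```

```bash
python3 - <<'E'
from h import *
gp(10,0,.193)
b,c=snap('wrist','w15.png')
E
```

```text
press xy now [ 9.6 -1.1]
t 19.3 pos [0.5822 0.2443 0.1929] ang 80.12 gap 0.0355 F [ 0.3 -4.3  2.3] -> share [ 0.011  0.004 -0.001] turn 0.004
```

View pics/w15.png

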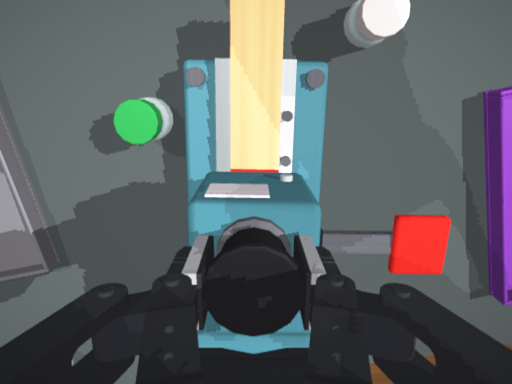

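send_rows:
  steps: "0.7 0.005 0 -0.03 0; 0.7 0.005 0 -0.08 0; 0.7 0.005 0 -0.13 0; 0.7 0.005 0 -0.18 0; 0.7 0.005 0 -0.23 0; 0.7 0.005 0 -0.28 0; 0.7 0.005 0 -0.31 0; 0.7 0.005 0 -0.33 0; 0.7 0.005 0 -0.33 0; 0.7 0.005 0 -0.33 0"
  newtons: 90

```text
t: 20.18
position: [0.5821, 0.2443, 0.2216]
eef_rot: [[0.172, 0.985, -0.005], [0.985, -0.172, -0.003], [-0.004, -0.004, -1.0]]
contact_force: [3.9, -4.3, -11.7]
finger_gap: 0.0346
```

send_rows:
  steps: "0.7 0 0 -0.02 0; 0.7 0 0 -0.04 0; 0.7 0 0 -0.05 0; 0.7 0 0 -0.05 0; 0.7 0 0 -0.05 0"

```text
t: 20.6
position: [0.582, 0.2443, 0.2255]
eef_rot: [[0.172, 0.985, -0.006], [0.985, -0.172, -0.003], [-0.004, -0.005, -1.0]]
contact_force: [5.2, -3.7, -15.8]
finger_gap: 0.0346
```

```bash
python3 - <<'E'
from h import *
gp(10,0,.193)
b,c=snap('wrist','w16.png')
b,c=snap('scene'); cv2.imwrite('pics/s16c.png',cv2.resize(b[110:210,250:340],None,fx=6,fy=6,interpolation=cv2.INTER_CUBIC))
E
```

```text
press xy now [ 9.5 -1.2]
t 20.6 pos [0.582  0.2443 0.2255] ang 80.09 gap 0.0346 F [  5.2  -3.7 -15.8] -> share [0.013 0.007 0.325] turn 0.003
```

View pics/s16c.png

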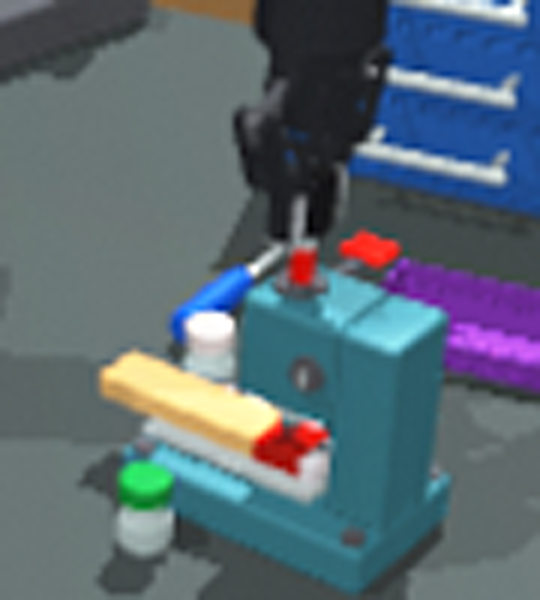

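View pics/w16.png

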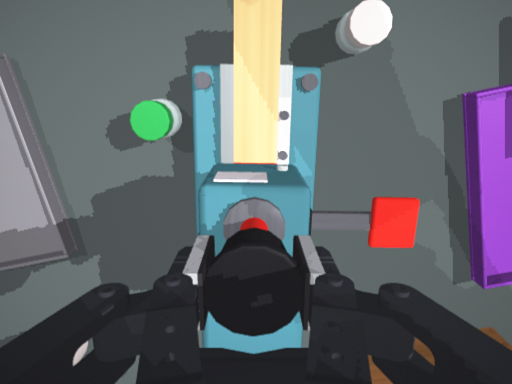

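Red band shows (270,225) and travel is about 32.6 mm. I'll pull a little more for margin, then ease down and see if the sear takes the load.

send_rows:
  steps: "0.7 0 0 -0.01 0; 0.7 0 0 -0.015 0; 0.7 0 0 -0.015 0; 0.7 0 0 -0.015 0"

```text
t: 21.03
position: [0.5821, 0.2443, 0.2267]
eef_rot: [[0.172, 0.985, -0.006], [0.985, -0.172, -0.003], [-0.004, -0.005, -1.0]]
contact_force: [6.1, -4.0, -14.8]
finger_gap: 0.0346
```

send_rows:
  steps: "0.7 0 0 0.02 0; 0.7 0 0 0.04 0; 0.7 0 0 0.06 0; 0.7 0 0 0.075 0; 0.7 0 0 0.075 0; 0.7 0 0 0.075 0"

```text
t: 21.53
position: [0.5821, 0.2443, 0.2229]
eef_rot: [[0.172, 0.985, -0.002], [0.985, -0.172, -0.002], [-0.002, -0.002, -1.0]]
contact_force: [2.1, -4.3, -4.7]
finger_gap: 0.0349
```

send_rows:
  steps: "0.7 0 0 0.01 0; 0.7 0 0 0.02 0; 0.7 0 0 0.02 0; -0.18 0 0 0.02 0; -0.18 0 0 0.02 0; -0.18 0 0 0.02 0; -0.18 0 0 0.02 0; -0.18 0 0 0.02 0; -0.18 0 0 0.02 0"

```text
t: 22.28
position: [0.582, 0.2454, 0.2228]
eef_rot: [[0.171, 0.985, -0.0], [0.985, -0.171, 0.0], [0.0, -0.0, -1.0]]
contact_force: [-0.8, 0.1, -0.0]
finger_gap: 0.0503
```

send_rows:
  steps: "-0.18 0 0 -0.2 0; -0.18 0 0 -0.5 0; -0.18 0 0 -0.65 0; -0.18 0 0 -0.65 0; -0.18 0 0 -0.65 0"

```text
t: 22.7
position: [0.5824, 0.2453, 0.289]
eef_rot: [[0.171, 0.985, 0.002], [0.985, -0.171, 0.001], [0.001, 0.002, -1.0]]
contact_force: [-0.3, 0.5, -0.7]
finger_gap: 0.0503
```

```bash
python3 - <<'E'
from h import *
gp(10,84,.22)
b,c=snap('scene'); cv2.imwrite('pics/s17c.png',cv2.resize(b[110:210,250:340],None,fx=6,fy=6,interpolation=cv2.INTER_CUBIC))
b,c=snap('wrist','w17.png'); np.save('pics/w17.npy',c,allow_pickle=True)
E
```

```text
press xy now [ 9.6 -0.1]
t 22.7 pos [0.5824 0.2453 0.289 ] ang 80.15 gap 0.0503 F [-0.3  0.5 -0.7] -> share [0.84  0.005 0.691] turn 0.005
```

View pics/s17c.png

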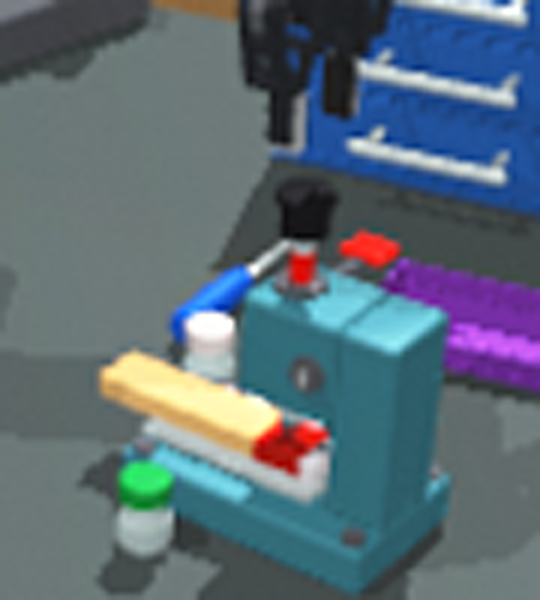

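View pics/w17.png

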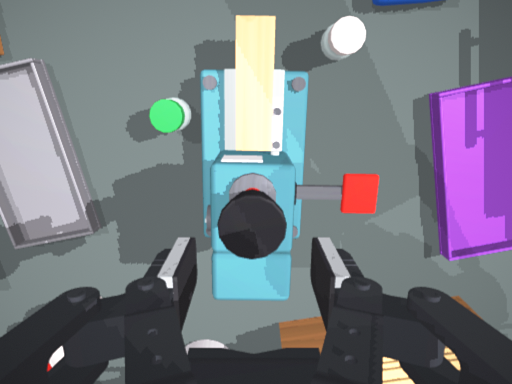

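send_rows:
  steps: "1 0.3 0 0 0; 1 0.6 0 0 0; 1 0.82 0 0 0; 1 0.82 0 0.3 0; 1 0.82 0 0.6 0; 1 0.82 0 0.8 0; 1 0.82 0 0.9 0; 1 0.82 0 0.9 0; 1 0.82 0 0.9 0"

```text
t: 23.55
position: [0.5958, 0.3257, 0.1971]
eef_rot: [[0.171, 0.985, -0.002], [0.985, -0.171, -0.001], [-0.001, -0.001, -1.0]]
contact_force: [0.2, -0.0, 1.4]
finger_gap: -0.0001
```

```bash
python3 - <<'E'
from h import *
gp(10,82,.183)
b,c=snap('wrist','w18.png')
E
```

```text
press xy now [ 8.8 81.4]
t 23.55 pos [0.5958 0.3257 0.1971] ang 80.14 gap -0.0001 F [ 0.2 -0.   1.4] -> share [0.007 0.012 0.141] turn 0.004
```

View pics/w18.png

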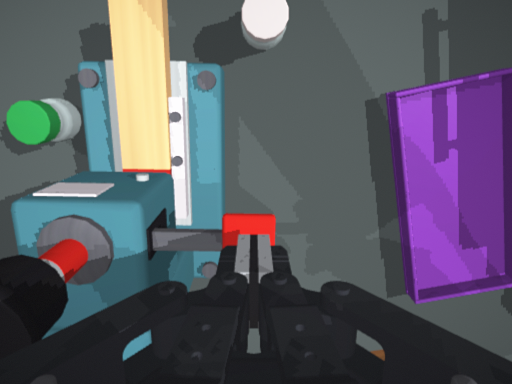

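send_rows:
  steps: "1 0 0.01 0.1 0; 1 0 0.01 0.17 0; 1 0 0.01 0.2 0; 1 0 0.01 0.22 0; 1 0 0.01 0.22 0"

```text
t: 24.02
position: [0.5982, 0.3276, 0.1789]
eef_rot: [[0.17, 0.985, 0.006], [0.985, -0.17, 0.005], [0.006, 0.005, -1.0]]
contact_force: [1.1, 4.5, 7.1]
finger_gap: -0.0002
```

send_rows:
  steps: "1 0 0 0.03 0; 1 0 0 0.06 0; 1 0 0 0.08 0; 1 0 0 0.08 0; 1 0 0 0.08 0"

```text
t: 24.43
position: [0.5975, 0.327, 0.1687]
eef_rot: [[0.17, 0.985, 0.002], [0.985, -0.17, 0.003], [0.003, 0.002, -1.0]]
contact_force: [1.1, 5.4, 4.5]
finger_gap: -0.0001
```

```bash
python3 - <<'E'
from h import *
gp(10,82,.169)
b,c=snap('wrist','w19.png')
b,c=snap('scene'); cv2.imwrite('pics/s19c.png',cv2.resize(b[110:210,250:340],None,fx=6,fy=6,interpolation=cv2.INTER_CUBIC))
E
```

```text
press xy now [10.3 82.9]
t 24.43 pos [0.5975 0.327  0.1687] ang 80.19 gap -0.0001 F [1.1 5.4 4.5] -> share [-0.009 -0.003 -0.003] turn 0.005
```

View pics/s19c.png

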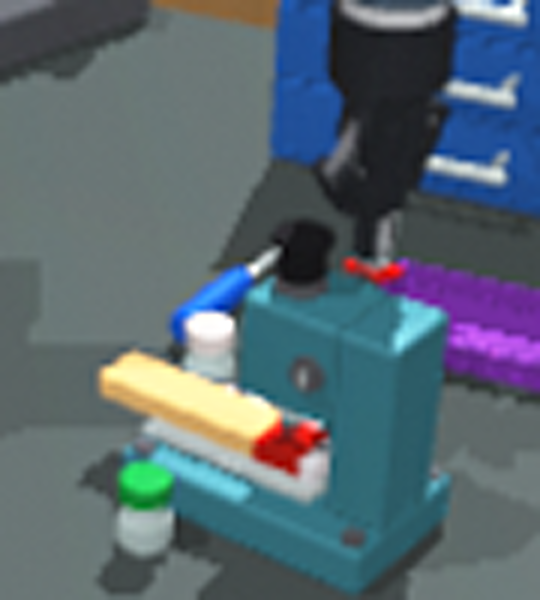

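View pics/w19.png

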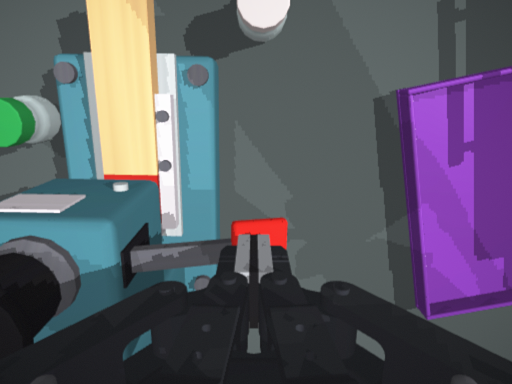

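The striker has fired: the knob is down at (300,255) and the red band is hidden. Lifting off the lever.

send_rows:
  steps: "1 0 0 -0.3 0; 1 0 0 -0.6 0; 1 0 0 -1 0; 1 0 0 -1 0; 0 0 0 -1 0; -0.1 0 0 -1 0"

```text
t: 25.03
position: [0.5971, 0.3253, 0.267]
eef_rot: [[0.172, 0.985, -0.001], [0.985, -0.172, -0.001], [-0.001, -0.001, -1.0]]
contact_force: [0.3, 0.2, -0.8]
finger_gap: 0.0231
```

```bash
python3 - <<'E'
from h import *
gp(-98,.5,.27)
E
```

```text
press xy now [10.2 81.2]
t 25.03 pos [0.5971 0.3253 0.267 ] ang 80.11 gap 0.0231 F [ 0.3  0.2 -0.8] -> share [-0.804 -1.085 -0.028] turn 0.004
```

send_rows:
  steps: "-0.18 -0.25 -0.3 0 0.004; -0.18 -0.5 -0.65 0 0.004; -0.18 -0.8 -1 0 0.004; -0.18 -0.8 -1 0 0.004; -0.18 -0.8 -1 0 0.004; -0.18 -0.8 -1 0 0.004"

```text
t: 25.53
position: [0.4849, 0.2639, 0.2667]
eef_rot: [[0.175, 0.985, -0.001], [0.985, -0.175, -0.001], [-0.001, -0.001, -1.0]]
contact_force: [0.3, -0.2, -0.4]
finger_gap: 0.0501
```

```bash
python3 - <<'E'
from h import *
gp(-98,.5,.069)
b,c=snap('wrist','w20.png')
b,c=snap('scene'); cv2.imwrite('pics/s20c.png',cv2.resize(b[110:210,250:340],None,fx=6,fy=6,interpolation=cv2.INTER_CUBIC))
E
```

```text
press xy now [-89.6   1.1]
t 25.53 pos [0.4849 0.2639 0.2667] ang 79.95 gap 0.0501 F [ 0.3 -0.2 -0.4] -> share [-0.005 -0.083  1.978] turn -0.0
```

View pics/s20c.png

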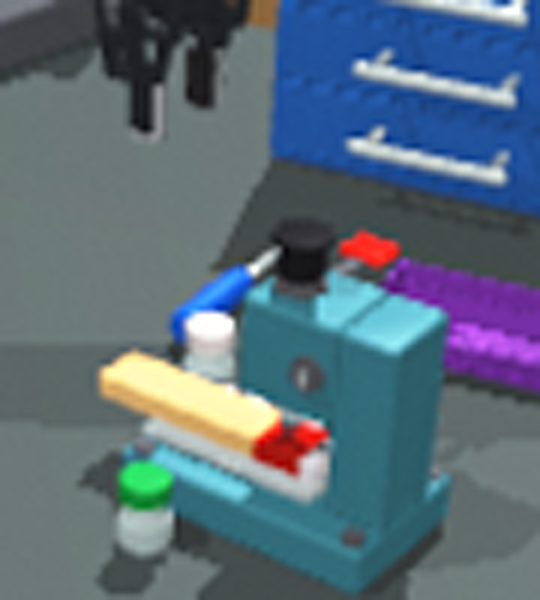

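View pics/w20.png

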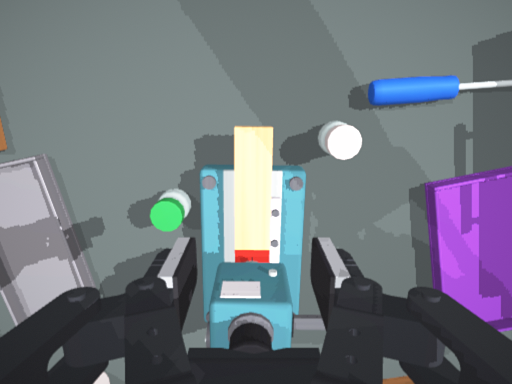

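The blank is still home, the knob is down and the lever is back up. Picking the blank up.

send_rows:
  steps: "-0.18 -0.005 -0.1 0.3 0; -0.18 -0.005 -0.1 0.6 0; -0.18 -0.005 -0.1 1 0; -0.18 -0.005 -0.1 1 0; -0.18 -0.005 -0.1 1 0"

```text
t: 26.05
position: [0.4743, 0.265, 0.1648]
eef_rot: [[0.174, 0.985, -0.006], [0.985, -0.174, -0.003], [-0.004, -0.006, -1.0]]
contact_force: [0.2, 0.0, 0.4]
finger_gap: 0.0503
```

send_rows:
  steps: "-0.18 0 0 0.3 0; -0.18 0 0 0.6 0; -0.18 0 0 0.9 0; -0.18 0 0 0.96 0; -0.18 0 0 0.96 0; -0.18 0 0 0.96 0"

```text
t: 26.55
position: [0.4766, 0.2661, 0.075]
eef_rot: [[0.174, 0.985, 0.003], [0.985, -0.174, 0.002], [0.002, 0.003, -1.0]]
contact_force: [0.8, 0.3, 0.6]
finger_gap: 0.0503
```

```bash
python3 - <<'E'
from h import *
gp(-100,.5,.069)
b,c=snap('wrist','w21.png')
E
```

```text
press xy now [-98.1   1.9]
t 26.55 pos [0.4766 0.2661 0.075 ] ang 79.97 gap 0.0503 F [0.8 0.3 0.6] -> share [-0.014 -0.019  0.06 ] turn 0.0
```

View pics/w21.png

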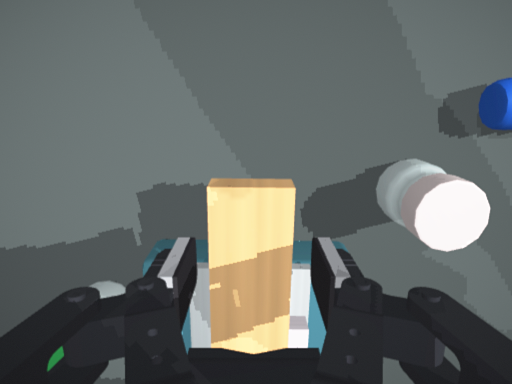

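send_rows:
  steps: "-0.18 -0.012 -0.015 0.03 0; -0.18 -0.012 -0.015 0.045 0; -0.18 -0.012 -0.015 0.045 0; 0.4 -0.012 -0.015 0.045 0; 0.4 -0.012 -0.015 0.045 0; 0.4 -0.012 -0.015 0.045 0; 0.4 -0.012 -0.015 0.045 0; 0.4 -0.012 -0.015 0.045 0"
  newtons: 50

```text
t: 27.27
position: [0.4734, 0.2645, 0.0681]
eef_rot: [[0.174, 0.985, 0.001], [0.985, -0.174, 0.0], [0.0, 0.001, -1.0]]
contact_force: [-1.8, -0.8, 5.3]
finger_gap: 0.0347
```

send_rows:
  steps: "0.4 -0.01 0 -0.015 0; 0.4 -0.02 -0.05 -0.02 0; 0.4 -0.02 -0.2 -0.02 0; 0.4 -0.02 -0.5 -0.02 0; 0.4 -0.02 -0.8 -0.02 0; 0.4 -0.02 -1 -0.02 0; 0.4 -0.02 -1 -0.02 0; 0.4 -0.02 -1 -0.02 0"

```text
t: 27.93
position: [0.3736, 0.28, 0.0691]
eef_rot: [[0.173, 0.985, 0.0], [0.985, -0.173, 0.0], [0.0, 0.0, -1.0]]
contact_force: [0.4, -0.0, -1.0]
finger_gap: 0.0351
```

```bash
python3 - <<'E'
from h import *
gp(-225,0,.2)
b,c=snap('scene'); cv2.imwrite('pics/s22c.png',cv2.resize(b[110:210,230:340],None,fx=6,fy=6,interpolation=cv2.INTER_CUBIC))
E
```

```text
press xy now [-201.9   -2.4]
t 27.93 pos [0.3736 0.28   0.0691] ang 80.06 gap 0.0351 F [ 0.4 -0.  -1. ] -> share [ 0.025 -0.23  -1.31 ] turn 0.002
```

View pics/s22c.png

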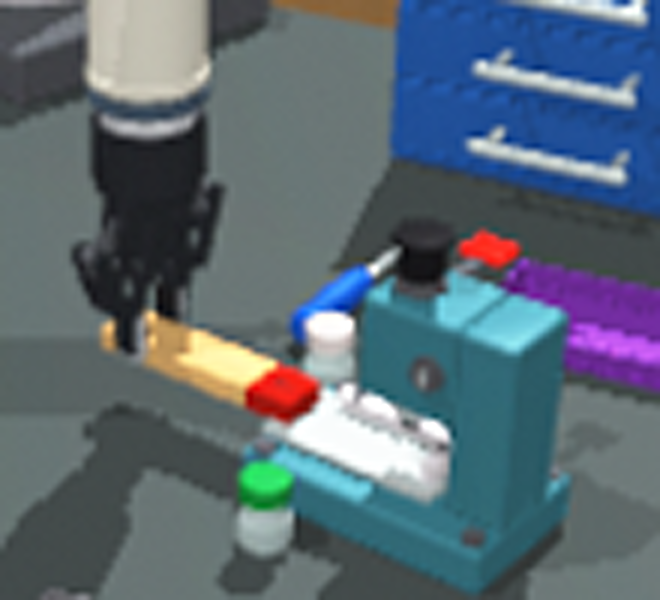

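send_rows:
  steps: "0.4 0 0 -0.4 0; 0.4 0 0 -0.8 0; 0.4 0 0 -1 0; 0.4 0 0 -1 0"

```text
t: 28.32
position: [0.3773, 0.2807, 0.1756]
eef_rot: [[0.175, 0.984, 0.009], [0.985, -0.175, 0.005], [0.007, 0.008, -1.0]]
contact_force: [0.5, 1.2, -0.5]
finger_gap: 0.0345
```

send_rows:
  steps: "0.4 -0.3 0 -0.2 -0.1; 0.4 -0.7 0 -0.2 -0.2; 0.4 -1 0 -0.2 -0.25; 0.4 -1 0 -0.2 -0.25; 0.4 -1 0 -0.2 -0.25"

```text
t: 28.73
position: [0.3576, 0.1801, 0.1887]
eef_rot: [[-0.017, 1.0, 0.0], [1.0, 0.017, -0.0], [-0.0, 0.0, -1.0]]
contact_force: [-0.1, 0.4, -0.5]
finger_gap: 0.035
```

```bash
python3 - <<'E'
from h import *
go(.4863,-.0138,.19,91.6)
E
```

```text
t 28.73 pos [0.3576 0.1801 0.1887] ang 91.0 gap 0.035 F [-0.1  0.4 -0.5] -> share [-1.961  1.253 -0.013] turn -0.013
```

send_rows:
  steps: "0.4 -0.3 0.2 0 -0.01; 0.4 -0.65 0.4 0 -0.01; 0.4 -1 0.65 0 -0.01; 0.4 -1 0.65 0 -0.01; 0.4 -1 0.65 0 -0.01"

```text
t: 29.15
position: [0.4253, 0.0815, 0.1879]
eef_rot: [[-0.025, 1.0, -0.002], [1.0, 0.025, -0.0], [-0.0, -0.002, -1.0]]
contact_force: [-0.8, 1.1, -0.0]
finger_gap: 0.0347
```

send_rows:
  steps: "0.4 -0.3 0.2 0 0; 0.4 -0.65 0.4 0 0; 0.4 -0.96 0.6 0 0; 0.4 -0.96 0.6 0 0; 0.4 -0.96 0.6 0 0; 0.4 -0.96 0.6 0 0"

```text
t: 29.65
position: [0.4868, -0.0101, 0.1886]
eef_rot: [[-0.03, 1.0, -0.002], [1.0, 0.03, 0.001], [0.001, -0.001, -1.0]]
contact_force: [-0.1, 0.8, -0.5]
finger_gap: 0.0346
```

```bash
python3 - <<'E'
from h import *
go(.4863,-.0138,.036,91.6)
b,c=snap('wrist','w23.png'); np.save('pics/w23.npy',c,allow_pickle=True)
b,c=snap('top','t23.png'); cv2.imwrite('pics/t23c.png',cv2.resize(b[120:240,190:310],None,fx=5,fy=5,interpolation=cv2.INTER_CUBIC))
E
```

```text
t 29.65 pos [ 0.4868 -0.0101  0.1886] ang 91.72 gap 0.0346 F [-0.1  0.8 -0.5] -> share [-0.038 -0.004  1.526] turn 0.003
```

View pics/w23.png

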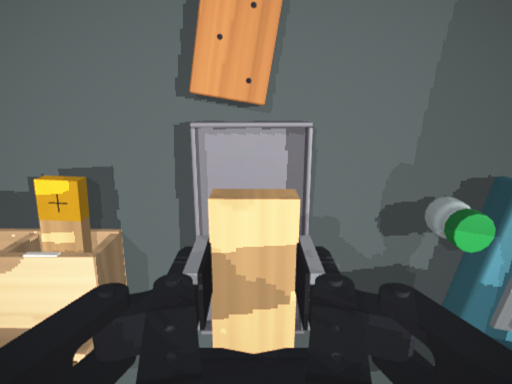

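View pics/t23c.png

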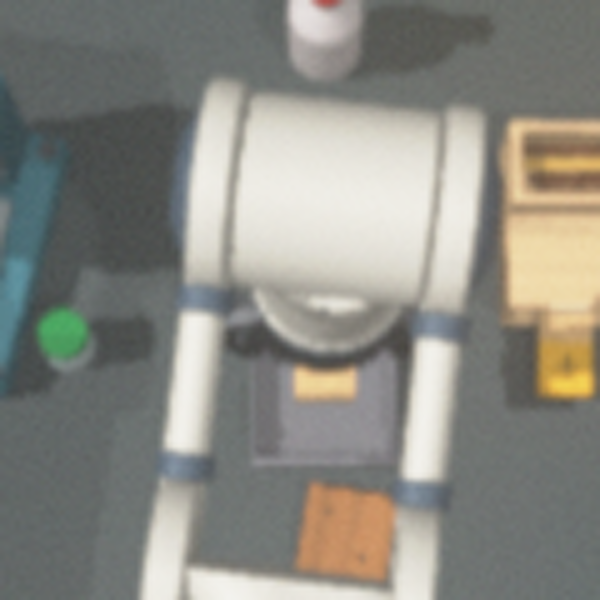

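```bash
python3 - <<'E'
from h import *
c=np.load('pics/w23.npy',allow_pickle=True).item()
for u,v in [(192,123),(312,123),(197,235),(309,235)]: print(onz(c,u,v,.022).round(4))
E
```

```text
[ 0.4406 -0.061   0.022 ]
[0.4377 0.0359 0.022 ]
[ 0.5376 -0.0583  0.022 ]
[0.5347 0.0405 0.022 ]
```

send_rows:
  steps: "0.4 0 0.01 0.3 0; 0.4 0 0.01 0.6 0; 0.4 0 0.01 1 0; 0.4 0 0.01 1 0; 0.4 0 0.01 1 0; 0.4 0 0.01 1 0"

```text
t: 30.25
position: [0.4886, -0.0108, 0.0917]
eef_rot: [[-0.03, 1.0, 0.003], [1.0, 0.03, -0.0], [-0.0, 0.003, -1.0]]
contact_force: [0.1, -0.2, -0.3]
finger_gap: 0.0346
```

send_rows:
  steps: "0.4 0 0 0.2 0; 0.4 0 0 0.35 0; 0.4 0 0 0.45 0; 0.4 0 0 0.5 0; 0.4 0 0 0.52 0; 0.4 0 0 0.52 0; 0.4 0 0 0.52 0"

```text
t: 30.83
position: [0.4886, -0.0115, 0.0386]
eef_rot: [[-0.029, 1.0, 0.002], [1.0, 0.029, -0.0], [-0.0, 0.002, -1.0]]
contact_force: [0.0, 0.4, -0.7]
finger_gap: 0.0341
```

send_rows:
  steps: "0.4 0 0 0.02 0; 0.4 0 0 0.04 0; 0.4 0 0 0.05 0; 0.4 0 0 0.05 0; 0.4 0 0 0.05 0"

```text
t: 31.25
position: [0.4879, -0.0114, 0.0323]
eef_rot: [[-0.029, 1.0, 0.0], [1.0, 0.029, -0.0], [-0.0, 0.0, -1.0]]
contact_force: [0.1, 1.0, -0.3]
finger_gap: 0.0348
```

Nearly on the floor. Releasing, then rising.

send_rows:
  steps: "-0.1 0 0 0 0; -0.1 0 0 0 0; -0.1 0 0 0 0; -0.1 0 0 0 0; -0.1 0 0 0 0; -0.1 0 0 -0.15 0; -0.1 0 0 -0.4 0; -0.1 0 0 -0.8 0; -0.1 0 0 -1 0; -0.1 0 0 -1 0; -0.1 0 0 -1 0"

```text
t: 32.17
position: [0.4888, -0.0115, 0.134]
eef_rot: [[-0.029, 1.0, 0.004], [1.0, 0.029, -0.0], [-0.0, 0.004, -1.0]]
contact_force: [-0.6, 0.1, -0.3]
finger_gap: 0.0469
```

send_rows:
  steps: "-0.1 0 -0.3 -0.4 0; -0.1 0 -0.6 -0.8 0; -0.1 0 -1 -1 0; -0.1 0 -1 -1 0; -0.1 0 -1 -1 0; -0.1 0 -1 -1 0"

```text
t: 32.67
position: [0.3879, -0.0144, 0.2316]
eef_rot: [[-0.029, 1.0, 0.001], [1.0, 0.029, -0.0], [-0.0, 0.001, -1.0]]
contact_force: [0.3, 1.0, -0.4]
finger_gap: 0.047
```

```bash
python3 - <<'E'
from h import *
s=arm.state();print(s['t'],s['position'])
b,c=snap('scene'); cv2.imwrite('pics/s24.png',cv2.resize(b,(800,600),interpolation=cv2.INTER_CUBIC))
b,c=snap('top','t24.png'); cv2.imwrite('pics/t24c.png',cv2.resize(b[110:230,140:300],None,fx=5,fy=5,interpolation=cv2.INTER_CUBIC))
E
```

```text
32.6667 [ 0.38793167 -0.01436983  0.23160408]
```

View pics/s24.png

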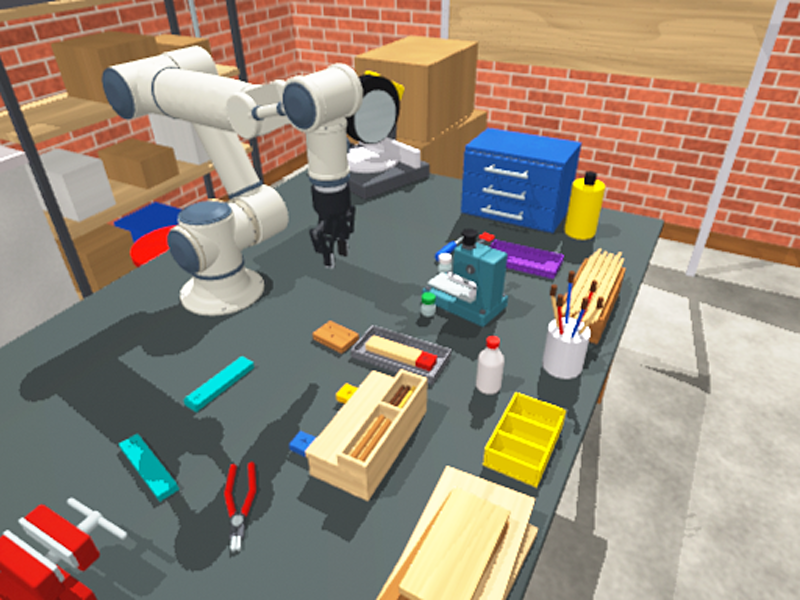

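View pics/t24c.png

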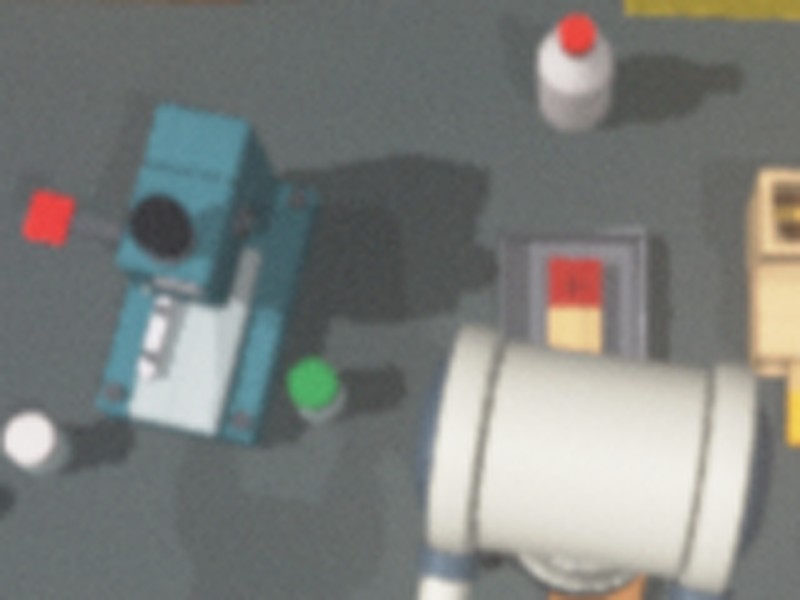

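The blank lies flat and centred in the grey tray (scene 400,352). The press is fired, and the pots, the other blanks and the tools look undisturbed. Handing in.

```bash
python3 - <<'E'
from h import *
print(arm.hand_in())
E
```

```text
the job is handed in; nothing more can be done
None
```

The job is done and handed in at about 33 s of the 72 s allowed; no verdict was given. I pulled the red-ended blank from the middle bay and re-gripped it near its plain end. I fed it red end first along the fence to the stop, drew the knob until the sear caught, let go, and pressed the red lever. Then I laid the blank in the grey tray.

**Blank home:** before the strike, contact force built up against both the fence and the stop. A wrist image put the plain end at press x ≈ −130 mm, which is fully home.

**Cocked and fired:** the knob stayed up on the sear with the red band showing. After the trip it was down with the band hidden, and the lever had sprung back. I did not look at the mark itself.

**Tray and surroundings:** the last images show the blank flat and centred in the tray and the gripper clear. The other blanks, pots, glue, tools and base block look undisturbed. I checked these by eye, not by measurement.

**Disagreements:**
- My first estimate of the press from the cameras was about 1° off in turn and 2 to 3 mm off sideways; touching the fence corrected both.
- The jaws appear to have held the knob by its wider flange, not the round part below it. It drew up without visible slip.

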